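# Unlatch the transport case and load the blue cartridge into the reader

### The arm

A 7-joint arm with a two-finger parallel gripper is mounted at the origin on the work surface. World frame = base frame: x ahead of the robot, y to its left, z up, the work surface at z = 0. Lengths are in m, angles in degrees, forces in N, time in s.
With the tool pointing down it reaches from about 0.425 to 0.875 m from the base axis. Payload 4.7 kg.
Tool frame: the origin (TCP) lies between the finger pads; the fingertips stand 25 mm ahead of it and the grasp point (between the pads) lies 6 mm ahead of it (env.tip_reach is the distance from the TCP to the fingertips, in m); z points along the fingers, y is the direction in which the jaws open and shut (so a half turn about z gives the same grasp; the last joint's range is limited). The gripper opens to 87 mm and grips with 3 to 60 N. Pads are 19 mm wide; open, the fingers measure 117 mm over their backs; the gripper's body (75 mm by 190 mm) begins 51 mm behind the grasp point.
Start: joints at [70.709, 18.392, -4.016, 83.108, 1.295, 78.541, -3.26], TCP at [0.223, -0.61, 0.248] pointing down, gripper open.
Joint ranges: [-163.93, 163.93], [-17.29, 119.83], [-79.2, 71.16], [3.27, 140.29], [-89.18, 269.18], [5.43, 117.66], [-154.24, 154.24]. Speed limits (degrees/s): [147.25, 147.25, 180, 180, 180, 180, 180].

### API

Orientations are given as [roll, pitch, yaw] about the fixed x, y, z axes, in that order (R = Rz(yaw) Ry(pitch) Rx(roll)).
In Python, from cell import env, viewer, job gives the robot as it stands.
- The arm moves only by the tool move_arm, never from a script. Its argument "steps" is a list of rows, each a list of 7 numbers: the finger opening in cm, from 0 to 8.7, then the shift along the tool's x, y, z in cm, then the turn, a rotation vector about the tool's x, y, z in rad. In form: [[fingers, tx, ty, tz, wx, wy, wz], ...]. A call has 1 to 5 rows; each row shifts and turns the commanded pose from where the row before left it, along the tool's axes as they then stand; what a row does not reach is not made up. A row lasts 1/12 s, in which the tool goes at most 41.7 mm and 7.16 degrees, less where a joint would pass 70% of its speed; a pose out of reach is approached as far as the arm can. A call is refused whole if a number of a shift passes 4.17 or a number of a turn 0.125, either way. A call with a gripper value outside its range is refused whole. The fingers move at their own pace and stop on an object; "force" is the grip in N (left out, the last holds). Time passes only in rows, so rows that do not move let the fingers close. It gives the time, the measured TCP pose, the force and the opening at its end, in the units of the state.
- env.get_obs(): the state, without advancing time (a new reading comes with each control period).
- viewer.read_camera(name): name is "scene" or "top" or "wrist"; returns a dict with "img" (384x512x3 uint8, red, green, blue), "vfov" (degrees; the focal length in pixels is half the picture's height over the tangent of half this angle, whatever the lens; pixels are square), "cx", "cy" (the principal point, pixels), "extrinsics" (4x4, takes a point from world to camera coordinates); the wrist camera has in their place "mount" (4x4, takes a point from camera to tool coordinates, whose origin is the TCP and whose axes are the flange's). Camera axes: x right, y down, z forward; pixel columns grow to the right and rows downward; lengths in m; the calibration is good to about 2 mm. A picture is of the moment at which its call begins: read the wrist's pose just before it. There is no depth.
- job.sign_off(): hands the job in, once; it reports no verdict.
The state is a dict: "time_s": time; "qpos": joint angles; "joint_velocities": joint speeds; "effort": joint torques, N m; "tool_pos": TCP position; "tool_rot": TCP orientation; "force": force on the tool from outside, world axes, zero at the start; "wrist_torque": the same for the moment, N m; "grip_width": finger opening in m.
Only numpy, scipy, OpenCV 4.12 (cv2) and the standard library are available. Lean on these libraries where they do the work, as an engineer would, in place of code of your own. Each camera call takes 0.05 s, during which the arm holds its last target.

### The job

Undo the case's draw latch by lifting its red lever past centre until the hook drops off the lid, then swing the lid right open so that it stays open by itself. Lift out the blue-topped cartridge by its long sides, stand it on the open bench and let go, take it again by its two ends, and set it down upright and fully home between the cheeks of the reader, without ever dropping or toppling it. Leave the orange-topped cartridge in the case and everything else where it stands.

Things in the scene. Friction and masses are not known exactly. Their poses are not given: they have to be found in the camera images.
- case: Grey-blue case, fixed, 115 deep (x) x 220 wide (y) x 90 high to its rim, 100 with lid. Origin: centre of underside; x from latch side (front, towards robot) to lid hinge, z up. Floor at height 10. Two dark blocks 84 high leave a lane along y, x = -32 to 32: the cartridges stand in it at y about +48 and -48, long axis along the case's x, 4 free at each end, 25 or more free beside the long sides.
- case_lid (a joint): Lid hinge on the case's back rim, axis along the case's y: 0 shut, grows as the front edge rises, 1.9 rad fully open. Stays open by gravity past about 1.6 rad, falls shut below that. Lid 200 g. While the hook is on the keeper it rises no more than a few mm.
- lid_tab (a point): Grip point of the lid's yellow pull tab, moving with the lid: a flat tongue 18 wide (along the hinge axis), 8 thick, reaching 41 out from the lid's front edge; the point lies 34.5 out from that edge, 6 from the tongue's end. Pinched by its sides from above, it can turn between the fingers along its arc.
- lid_hinge (a point): Point on the lid's hinge axis level with the tab (case x = 57.5, y = 50, z = 90 in mm); the tab's grip point moves on a circle of 150 mm about it.
- latch (a joint): Angle of the latch's red lever: 0 latched (slopes away from the case front, 25 degrees below level), grows as its free end is lifted up and towards the case; 1.95 rad at its stop, almost upright. Pull at the grip 1 to 3 N at first; past centre (about 0.5 rad) it goes slack, and the hook springs off outwards at about 1.1 to 1.7 rad. The open lever stays where it is left.
- lever_grip (a point): Centre of the red grip plate at the lever's free end, 26 wide (along the pivot axis, which is the case's y), 30 long, 7 thick, 75 mm from the lever's pivot; moves with the lever. Axes at joint 0 are those of the case.
- lever_pivot (a point): Point on the lever's pivot axis: 25.5 mm in front of the case's front face (case x = -83, y = -50, z = 72 in mm). The axis runs along the case's y; the grip's circle about it has a radius of 75 mm.
- hook_tip (a point): Underside of the steel hook's claw, 10 wide, carried by the lever; while latched it lies 4 mm over the keeper's centre.
- keeper (a point): Centre of the keeper, a steel cross pin of 8 diameter on two short stems at the lid's front edge, above the lever's pivot; moves with the lid.
- cart_blue: The cartridge to load: white block with a blue top, 56 long (its x) x 40 wide (its y) x 70 high, 100 to 210 g. Origin: centre of its underside. The two ends of it are alike.
- cart_orange: Same block with an orange top; it stays in the case.
- reader: Light grey reader, fixed, base 120 (x) x 130 (y = -47 to +83). Origin: on the bench under the centre of its channel, which runs along its x: floor at height 15, 46 wide between two cheeks 66 long, tops at height 97; the +y cheek is 56 thick, the -y one 12. Ends open but for blue lips 6 above the floor, 64 apart. The cartridge goes in either way round, long axis along the channel, held by its ends.
- amber: Bystander: amber bottle, black cap, 60 diameter x 150 high; origin under its centre.
- wash: Bystander: white bottle, blue cap, 62 diameter x 140 high; origin under its centre.
- jar: Bystander: clear jar, orange cap, 56 diameter x 75 high; origin under its centre.
- tipbox: Bystander: dark pink box of pipette tips, 75 (x) x 105 (y) x 57 high; origin under its centre.
- beaker: Bystander: glass beaker, 68 diameter x 85 high; origin under its centre.
- green_jar: Bystander: white jar, green cap, 60 diameter x 90 high; origin under its centre.
Mind the look-alikes: they are no part of the job. Leave any yellow look-alike of the reader alone.

How it is judged (in metres and radians):
On the way, in this order (a step that is already met when the one before it is completed fails the run):
1. the latch lever is lifted past centre and the hook is off the keeper (value of joint latch above 0.9 rad and distance between hook_tip and keeper above 0.025 m and value of joint case_lid below 0.3 rad), for 0.1 s.
2. the lid is right open (value of joint case_lid above 1.6 rad), for 0.2 s.
3. the blue cartridge stands on the open bench, let go (height (world z) of cart_blue below 0.005 m and angle between cart_blue's own z axis and vertical below 0.08 rad and contact force between cart_blue and the fingers below 0.1 N and linear speed of cart_blue below 0.05 m/s), for 0.1 s.
At the end, for the whole second after the job is handed in: The blue cartridge stands upright (within 0.06 rad) on the reader's channel floor (underside 12 to 18 mm over the bench), centred within 8 mm along and 6 mm across the channel, at rest; the lid stays open past 1.6 rad; the orange cartridge stands on the case's floor (x of cart_blue in the frame of reader between -0.008 and 0.008 m and y of cart_blue in the frame of reader between -0.006 and 0.006 m and z of cart_blue in the frame of reader between 0.012 and 0.018 m and angle between cart_blue's own z axis and vertical below 0.06 rad and angle between the x axis of cart_blue and the x axis of reader, either way round below 0.2 rad and linear speed of cart_blue below 0.02 m/s and value of joint case_lid above 1.6 rad and horizontal distance between cart_orange and case below 0.075 m and z of cart_orange in the frame of case below 0.016 m and angle between cart_orange's own z axis and vertical below 0.1 rad); the robot touches nothing.
It fails at once if the blue cartridge is dropped: it moves faster than 0.45 m/s (a fall of 1 cm) while no finger touches it (contact force between cart_blue and the fingers below 0.05 N and linear speed of cart_blue above 0.45 m/s).
It fails at once if the blue cartridge is toppled (tilted over 0.6 rad) (angle between cart_blue's own z axis and vertical above 0.6 rad).
It fails at once if the orange cartridge is moved by more than 20 mm (distance of cart_orange from where it was at the start of the episode above 0.02 m).
It fails at once if a bystander on the bench is moved by more than 20 mm (distance of any of amber, wash, jar, tipbox, beaker, green_jar from where it was at the start of the episode above 0.02 m).
It also fails if it takes over 72 s, if anything falls off the work surface, if the arm or the gripper's body presses on something with over 40 N, if the wrist force passes 120 N, or if a joint passes its speed limit or range.

## Working session

There is one attempt and no reset: what is moved stays moved. The work goes in short steps, Python scripts to look and compute and a tool call to move; the robot and the scene stay as the last step left them, time stands still between calls to the robot, and variables do not carry over. Pictures are saved under pics/ and viewed, and the job is handed in when it is done.

Besides the shell and the picture viewer there is one more tool, called as name(argument=value, ...) on one line, values as JSON. move_arm: Moves the arm, as the interface text tells. Its arguments: {"type":"object","properties":{"steps":{"type":"array"},"force":{"type":"number"}},"required":["steps"]}

```bash
ls -la; mkdir -p pics; python3 - <<'E'
from cell import env, viewer, job
import cv2
print(env.get_obs())
for n in ("scene","top","wrist"):
    c=viewer.read_camera(n)
    cv2.imwrite(f"pics/{n}0.png",cv2.resize(c["img"][:,:,::-1],(768,576),interpolation=cv2.INTER_CUBIC))
    print(n,{k:v for k,v in c.items() if k!="img"})
E
```

```text
total 12
drwxr-xr-x  3 agent agent 4096 Dec  6 22:37 .
drwxr-xr-x 23 root  root  4096 Dec  6 22:37 ..
drwxr-xr-x  2 agent agent 4096 Dec  6 22:37 pics
{'time_s': 0.0, 'qpos': array([70.70911241, 18.43840014, -4.01674045, 83.17417705,  1.29701223,
       78.54109726, -3.262365  ]), 'joint_velocities': array([-0.00941928,  0.07314006, -0.05630812,  0.03407465, -0.07541834,
        0.07317655, -0.00422613]), 'effort': array([ 9.75880430e-04, -4.91290784e+01, -4.03595427e-01, -3.12524736e+01,
       -6.41063601e-02,  4.37052338e-02,  1.71541378e-04]), 'tool_pos': array([ 0.22314836, -0.60996037,  0.24647548]), 'tool_rot': array([-1.79891686e+02,  7.34260972e-03,  2.00998120e+01]), 'force': array([-0.33290077, -0.04463946, -0.13830929]), 'wrist_torque': array([0.0008672 , 0.02917838, 0.01451464]), 'grip_width': 0.08716930155975951}
scene {'vfov': 42.90009534757402, 'cx': 252.93828526817921, 'cy': 184.9324471443058, 'extrinsics': array([[-0.52293936,  0.85230936,  0.0101573 ,  0.30041865],
       [ 0.6945466 ,  0.43299041, -0.57456446, -0.32218948],
       [-0.49410469, -0.29340765, -0.818
[... 161 characters left out ...]
6024, 'extrinsics': array([[-0.00819186, -0.99996141, -0.00317253, -0.00517664],
       [-0.9904797 ,  0.00855009, -0.13739308,  0.58734557],
       [ 0.1374149 ,  0.00201682, -0.99051152,  0.95833728],
       [ 0.        ,  0.        ,  0.        ,  1.        ]])}
wrist {'vfov': 58.1378404825781, 'cx': 257.9421928096999, 'cy': 195.21692346600338, 'mount': array([[-4.46794103e-05, -9.68170572e-01, -2.50291313e-01,
         6.93048634e-02],
       [ 9.99999976e-01, -9.74598976e-05,  1.98482301e-04,
        -3.86659631e-04],
       [-2.16558088e-04, -2.50291298e-01,  9.68170553e-01,
        -1.36130589e-01],
       [ 0.00000000e+00,  0.00000000e+00,  0.00000000e+00,
         1.00000000e+00]])}
```

View pics/scene0.png

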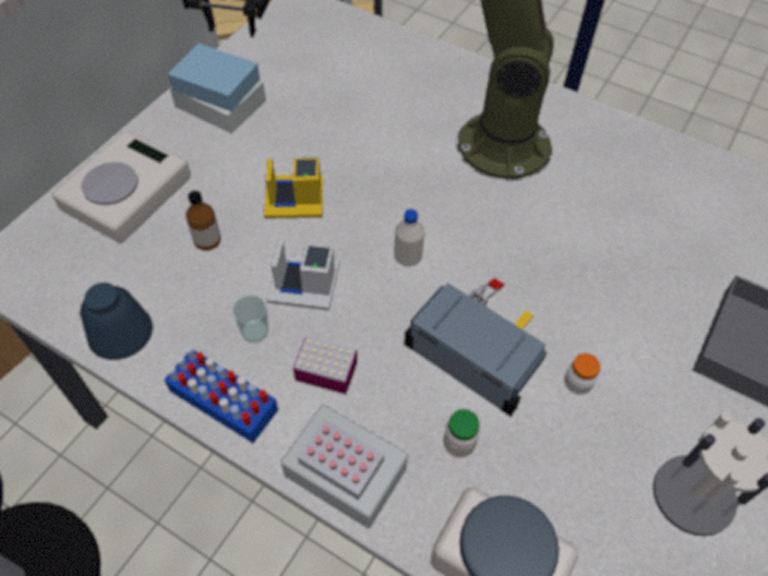

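View pics/top0.png

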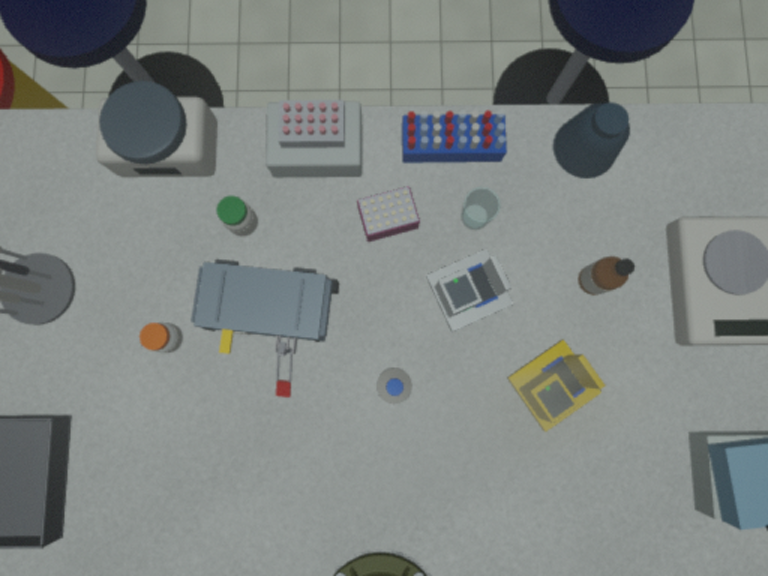

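View pics/wrist0.png

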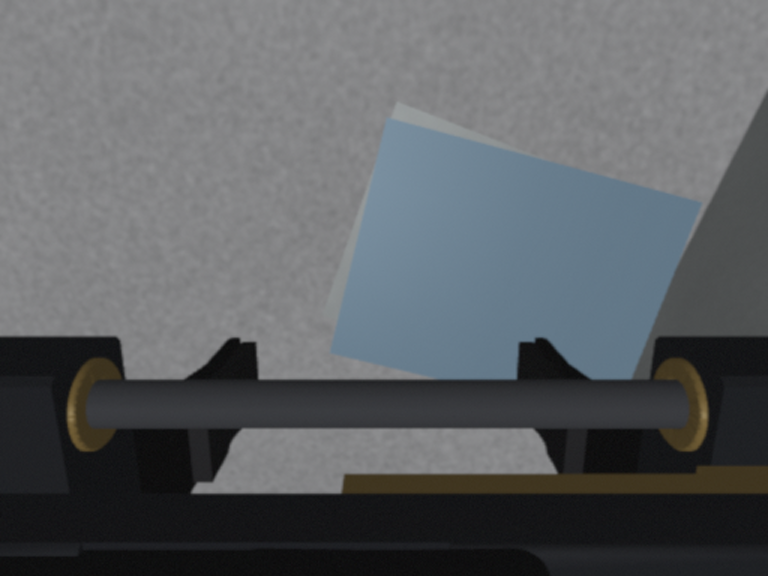

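```bash
cat > h.py <<'E'
from cell import env, viewer, job
import cv2, numpy as np
from scipy.spatial.transform import Rotation as R
def cam(n):
    o=env.get_obs(); c=viewer.read_camera(n); H=c["img"].shape[0]
    f=H/2/np.tan(np.radians(c["vfov"])/2)
    if n=="wrist":
        T=np.eye(4);T[:3,:3]=R.from_euler("xyz",o["tool_rot"],degrees=True).as_matrix();T[:3,3]=o["tool_pos"]
        E=np.linalg.inv(T@c["mount"])
    else: E=c["extrinsics"]
    return c["img"],dict(f=f,cx=c["cx"],cy=c["cy"],E=E)
def proj(k,P):
    P=np.atleast_2d(P); q=P@k["E"][:3,:3].T+k["E"][:3,3]
    return np.c_[k["f"]*q[:,0]/q[:,2]+k["cx"],k["f"]*q[:,1]/q[:,2]+k["cy"]]
def atz(k,uv,z):
    uv=np.atleast_2d(uv); E=np.linalg.inv(k["E"])
    d=np.c_[(uv[:,0]-k["cx"])/k["f"],(uv[:,1]-k["cy"])/k["f"],np.ones(len(uv))]@E[:3,:3].T
    c=E[:3,3]; return c+d*((z-c[2])/d[:,2])[:,None]
def crop(img,x0,y0,w,h,s,name):
    cv2.imwrite("pics/"+name,cv2.resize(img[y0:y0+h,x0:x0+w,::-1],None,fx=s,fy=s,interpolation=cv2.INTER_CUBIC))
def frame(x,y,yaw):
    T=np.eye(4);T[:3,:3]=R.from_euler("z",yaw,degrees=True).as_matrix();T[:2,3]=x,y;return T
E
python3 - <<'E'
from h import *
i,k=cam("top"); crop(i,120,160,130,110,6,"t_case.png"); crop(i,270,155,90,80,7,"t_reader.png")
i,k=cam("scene"); crop(i,260,170,120,110,6,"s_case.png"); crop(i,170,150,90,80,7,"s_reader.png")
E
```

```text
(no output)
```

View pics/t_case.png

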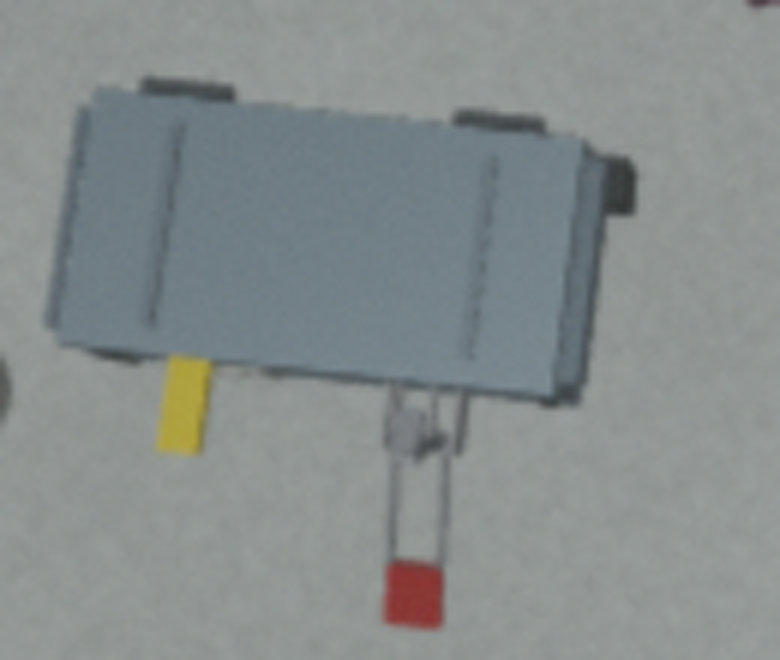

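View pics/t_reader.png

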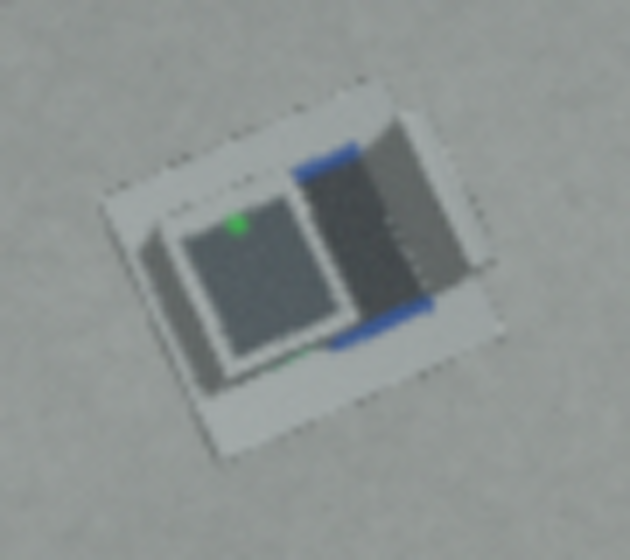

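View pics/s_case.png

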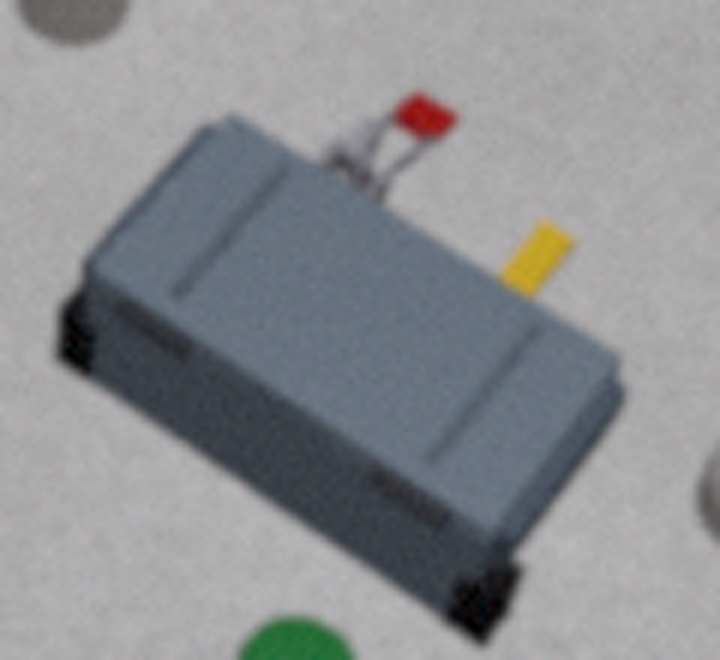

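View pics/s_reader.png

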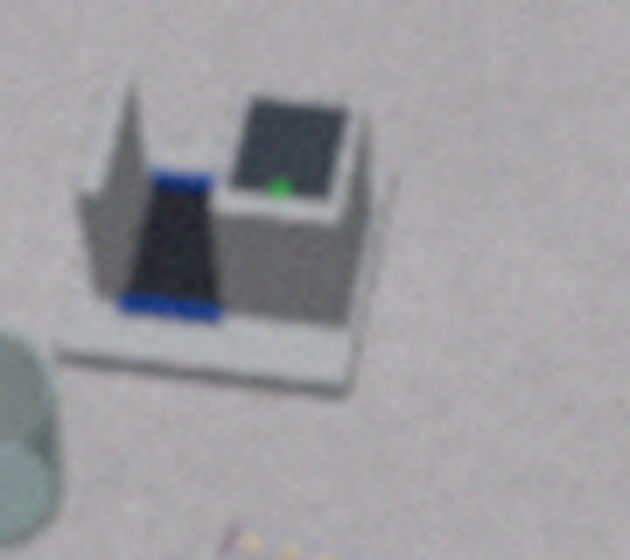

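```bash
cat > fit.py <<'E'
from h import *
from scipy.optimize import least_squares
_,kt=cam("top"); _,ks=cam("scene")
def fit(obs,x0):
    def r(p,full=False):
        T=frame(*p); out=[]
        for k,P,uv in obs:
            out.append(proj(k,T[:3,:3]@np.array(P)+T[:3,3])[0]-uv)
        return np.ravel(out)
    s=least_squares(r,x0,loss="soft_l1"); return s.x,r(s.x).reshape(-1,2).round(1)
c=lambda u,v,s,x,y: np.array([u/s+x-.5+.5/s,v/s+y-.5+.5/s])
t=lambda u,v:c(u,v,6,120,160); s=lambda u,v:c(u,v,6,260,170)
L=.0575;W=.11
obs=[(kt,(L,W,.1),t(100,90)),(kt,(L,-W,.1),t(585,140)),(kt,(-L,W,.1),t(60,345)),(kt,(-L,-W,.1),t(553,395)),
(kt,(-.151,-.05,.043),t(414,594)),(kt,(-.0985,.05,.098),t(181,453)),
(ks,(-L,-W,.1),s(232,118)),(ks,(-L,W,.1),s(620,362)),(ks,(L,-W,.1),s(92,258)),(ks,(L,W,.1),s(500,535)),
(ks,(-.151,-.05,.043),s(426,117)),(ks,(-.0985,.05,.098),s(558,230))]
p,e=fit(obs,[.55,.2,-5]); print("case",p.round(4)); print(e.tolist())
t=lambda u,v:c(u,v,7,270,155); s=lambda u,v:c(u,v,7,170,150)
zb=.015
obs=[(kt,(.06,.083,zb),t(100,195)),(kt,(-.06,.083,zb),t(220,460)),(kt,(-.06,-.047,zb),t(505,330)),(kt,(.06,-.047,zb),t(385,80)),
(kt,(.033,.023,.097),t(285,178)),(kt,(-.033,.023,.097),t(358,318)),(kt,(.033,.079,.097),t(165,228)),(kt,(-.033,.079,.097),t(230,378)),
(ks,(.033,.023,.097),s(215,205)),(ks,(.033,.079,.097),s(340,218)),(ks,(-.033,.023,.097),s(250,98)),(ks,(-.033,.079,.097),s(365,105)),
(ks,(.06,-.047,zb),s(58,350)),(ks,(.06,.083,zb),s(350,382))]
p,e=fit(obs,[.55,-.15,20]); print("reader",p.round(4)); print(e.tolist())
E
python3 fit.py
```

```text
case [ 0.5628  0.2063 -6.6072]
[[-0.7, -0.9], [0.5, -0.5], [-0.8, -0.4], [0.5, 0.3], [0.2, -0.1], [-0.4, -0.2], [0.2, -1.7], [1.1, -1.3], [-0.2, 1.4], [-1.3, -0.4], [0.1, -0.5], [0.4, -0.3]]
reader [ 0.5968 -0.1913 23.4145]
[[-0.2, 0.3], [0.2, 0.5], [0.6, 0.7], [-0.2, -1.1], [0.4, -2.2], [0.6, 0.4], [-1.5, -0.9], [-0.3, 0.4], [-0.3, 0.4], [0.6, 0.8], [-0.9, -1.9], [1.0, -0.7], [-0.1, -0.3], [0.1, 0.4]]
```

```bash
cat > plan.py <<'E'
from h import *
import json
G=.006
def Rt(yaw,tilt=0):
    # pointing down, yaw; tilt>0 leans the tool's body towards tool +x side
    return R.from_euler("xyz",[180,0,yaw],degrees=True)*R.from_euler("y",tilt,degrees=True)
def cur():
    o=env.get_obs(); r=R.from_euler("xyz",o["tool_rot"],degrees=True); return o["tool_pos"],r
def rows(tg,grip,cyl=False,vmax=.04,wmax=.12,start=None):
    """tg: list of (grasp xyz, R). prints rows"""
    p,r=start or cur(); p=np.array(p)+r.apply([0,0,G]); cp,cr=p-r.apply([0,0,G]),r; out=[]
    for q,s in tg:
        q=np.array(q); dr=(r.inv()*s).as_rotvec()
        if cyl:
            a0,a1=np.arctan2(p[1],p[0]),np.arctan2(q[1],q[0]);r0,r1=np.hypot(*p[:2]),np.hypot(*q[:2])
            L=max(abs(a1-a0)*max(r0,r1),abs(r1-r0))+abs(q[2]-p[2])*.5
        else: L=np.linalg.norm(q-p)
        n=max(1,int(np.ceil(max(L/vmax,np.linalg.norm(dr)/wmax)-1e-6)))
        for i in range(1,n+1):
            f=i/n
            if cyl:
                a=a0+f*(a1-a0);rr=r0+f*(r1-r0);x=np.array([rr*np.cos(a),rr*np.sin(a),p[2]+f*(q[2]-p[2])])
            else: x=p+f*(q-p)
            t=r*R.from_rotvec(dr*f); tp=x-t.apply([0,0,G])
            d=cr.inv().apply(tp-cp)*100; w=(cr.inv()*t).as_rotvec()
            row=[grip]+list(d.round(2))+list(w.round(3)); out.append(row)
            cp=cp+cr.apply(np.array(row[1:4])/100); cr=cr*R.from_rotvec(row[4:])
        p,r=q,s
    for i in range(0,len(out),5): print(json.dumps([[float(v)+0 for v in x] for x in out[i:i+5]]).replace("-0.0,","0,").replace("0.0,","0,").replace("0.0]","0]"))
def W(T,P): return T[:3,:3]@np.array(P)+T[:3,3]
CASE=frame(.5628,.2063,-6.6); READ=frame(.5968,-.1913,23.4)
E
python3 - <<'E'
from plan import *
g=W(CASE,(-.151,-.05,.0403)); print(g)
p,r=cur()
rows([([.40,-.40,.26],Rt(70)),([g[0]-.01,g[1],.2],Rt(173.4))],8.7,cyl=True)
E
```

```text
[0.40705385 0.17398687 0.0403    ]
[[8.7, 3.47, -1.15, -0.23, 0, 0, -0.109], [8.7, 3.47, -0.95, -0.24, 0, 0, -0.109], [8.7, 3.47, -0.77, -0.23, 0, 0, -0.109], [8.7, 3.44, -0.59, -0.23, 0, 0, -0.108], [8.7, 3.41, -0.42, -0.24, 0, 0, -0.109]]
[[8.7, 3.38, -0.24, -0.23, 0, 0, -0.109], [8.7, 3.33, -0.07, -0.23, 0, 0, -0.109], [8.7, 3.27, 0.09, -0.23, 0, 0, -0.109], [8.7, 3.73, 0.79, 0.33, 0, 0, -0.1], [8.7, 3.66, 0.9, 0.33, 0, 0, -0.101]]
[[8.7, 3.58, 1.0, 0.34, 0, 0, -0.1], [8.7, 3.5, 1.09, 0.33, 0, 0, -0.1], [8.7, 3.42, 1.19, 0.34, 0, 0, -0.1], [8.7, 3.34, 1.27, 0.33, 0, 0, -0.101], [8.7, 3.25, 1.36, 0.34, 0, 0, -0.1]]
[[8.7, 3.17, 1.44, 0.33, 0, 0, -0.1], [8.7, 3.07, 1.51, 0.34, 0, 0, -0.1], [8.7, 2.99, 1.58, 0.33, 0, 0, -0.101], [8.7, 2.9, 1.65, 0.33, 0, 0, -0.1], [8.7, 2.8, 1.72, 0.34, 0, 0, -0.1]]
[[8.7, 2.71, 1.77, 0.33, 0, 0, -0.1], [8.7, 2.62, 1.82, 0.34, 0, 0, -0.101], [8.7, 2.52, 1.88, 0.33, 0, 0, -0.1], [8.7, 2.43, 1.92, 0.34, 0, 0, -0.1], [8.7, 2.34, 1.96, 0.33, 0, 0, -0.1]]
[[8.7, 2.24, 2.0, 0.34, 0, 0, -0.101]]
```

move_arm(steps=[[8.7, 3.47, -1.15, -0.23, 0, 0, -0.109], [8.7, 3.47, -0.95, -0.24, 0, 0, -0.109], [8.7, 3.47, -0.77, -0.23, 0, 0, -0.109], [8.7, 3.44, -0.59, -0.23, 0, 0, -0.108], [8.7, 3.41, -0.42, -0.24, 0, 0, -0.109]], force=15)

```text
time_s: 0.77
tool_pos: [0.3496, -0.4839, 0.2593]
tool_rot: [180.0, -0.0, 51.6]
force: [0.6, -0.6, 0.2]
grip_width: 0.0868
```

move_arm(steps=[[8.7, 3.38, -0.24, -0.23, 0, 0, -0.109], [8.7, 3.33, -0.07, -0.23, 0, 0, -0.109], [8.7, 3.27, 0.09, -0.23, 0, 0, -0.109], [8.7, 3.73, 0.79, 0.33, 0, 0, -0.1], [8.7, 3.66, 0.9, 0.33, 0, 0, -0.101]])

```text
time_s: 1.18
tool_pos: [0.4388, -0.3333, 0.26]
tool_rot: [179.9, 0.1, 81.8]
force: [0.8, -0.9, -0.1]
grip_width: 0.0871
```

move_arm(steps=[[8.7, 3.58, 1.0, 0.34, 0, 0, -0.1], [8.7, 3.5, 1.09, 0.33, 0, 0, -0.1], [8.7, 3.42, 1.19, 0.34, 0, 0, -0.1], [8.7, 3.34, 1.27, 0.33, 0, 0, -0.101], [8.7, 3.25, 1.36, 0.34, 0, 0, -0.1]])

```text
time_s: 1.6
tool_pos: [0.4888, -0.1596, 0.2428]
tool_rot: [180.0, 0.0, 110.5]
force: [0.7, -0.2, -0.7]
grip_width: 0.087
```

move_arm(steps=[[8.7, 3.17, 1.44, 0.33, 0, 0, -0.1], [8.7, 3.07, 1.51, 0.34, 0, 0, -0.1], [8.7, 2.99, 1.58, 0.33, 0, 0, -0.101], [8.7, 2.9, 1.65, 0.33, 0, 0, -0.1], [8.7, 2.8, 1.72, 0.34, 0, 0, -0.1]])

```text
time_s: 2.02
tool_pos: [0.4774, 0.0083, 0.2261]
tool_rot: [180.0, 0.0, 139.2]
force: [0.5, 0.1, 0.7]
grip_width: 0.0869
```

move_arm(steps=[[8.7, 2.71, 1.77, 0.33, 0, 0, -0.1], [8.7, 2.62, 1.82, 0.34, 0, 0, -0.101], [8.7, 2.52, 1.88, 0.33, 0, 0, -0.1], [8.7, 2.43, 1.92, 0.34, 0, 0, -0.1], [8.7, 2.34, 1.96, 0.33, 0, 0, -0.1]])

```text
time_s: 2.43
tool_pos: [0.414, 0.1512, 0.2094]
tool_rot: [180.0, 0.0, 167.9]
force: [-0.2, 1.7, 0.4]
grip_width: 0.0868
```

move_arm(steps=[[8.7, 2.24, 2.0, 0.34, 0, 0, -0.1], [8.7, 0, 0, 0, 0, 0, 0]])

```text
time_s: 2.6
tool_pos: [0.3934, 0.1791, 0.2056]
tool_rot: [-180.0, -0.1, 174.1]
force: [-0.4, 0.5, -0.4]
grip_width: 0.0869
```

```bash
cat > ov.py <<'E'
from plan import *
def ov(n,pts,name,s=1.5):
    i,k=cam(n); im=cv2.resize(i[:,:,::-1],None,fx=s,fy=s,interpolation=cv2.INTER_CUBIC)
    for P in pts:
        u=((proj(k,P)[0]+.5)*s).astype(int)
        if abs(u).max()<2000: cv2.drawMarker(im,tuple(int(v) for v in u),(0,255,0),cv2.MARKER_CROSS,12,1)
    cv2.imwrite("pics/"+name,im); return k
E
python3 - <<'E'
from ov import *
print(env.get_obs()["tool_pos"],env.get_obs()["tool_rot"])
C=lambda *p:W(CASE,p)
pts=[C(-.151,-.05,.0403),C(-.083,-.05,.072),C(-.0985,.05,.098),C(-.0575,.11,.1),C(-.0575,-.11,.1)]
k=ov("wrist",pts,"w1.png"); print(proj(k,np.array(pts))*1.5)
E
```

```text
[0.3934457  0.17907005 0.20561239] [-1.79985250e+02 -5.07809172e-02  1.74060750e+02]
[[379.58440718 298.36024366]
 [377.87101075 426.62181659]
 [569.29390737 426.7106212 ]
 [674.60926246 498.75847399]
 [264.66584576 494.55993283]]
```

View pics/w1.png

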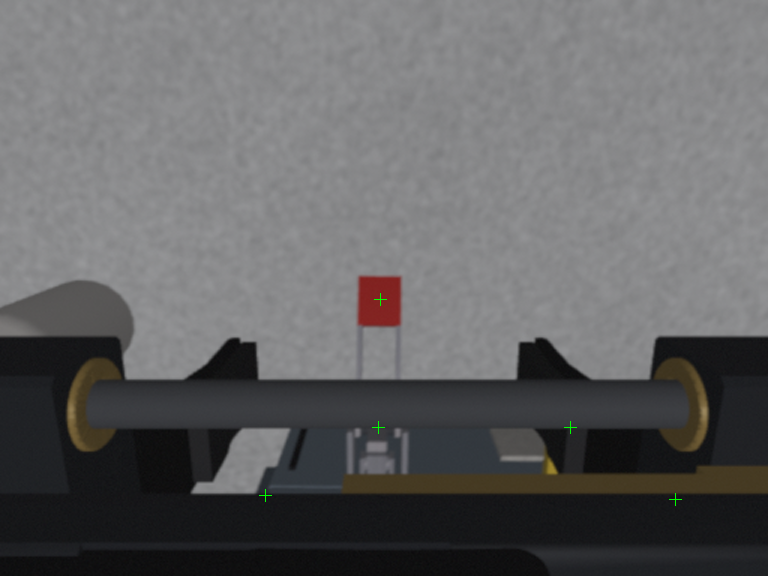

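```bash
python3 - <<'E'
from plan import *
g=W(CASE,(-.151,-.05,.0403))
rows([([g[0],g[1],.12],Rt(173.4)),([g[0],g[1],.039],Rt(173.4))],5,vmax=.035)
E
```

```text
[[5.0, -0.39, -0.03, 2.67, 0, 0, 0.002], [5.0, -0.4, -0.04, 2.66, -0.001, 0.001, 0.002], [5.0, -0.39, -0.03, 2.67, 0, 0, 0.001], [5.0, 0, 0, 2.7, 0, 0, 0], [5.0, 0, 0, 2.7, 0, 0, 0]]
[[5.0, 0, 0, 2.7, 0, 0, 0]]
```

move_arm(steps=[[5, -0.39, -0.03, 2.67, 0, 0, 0.005], [5, -0.4, -0.04, 2.66, 0, 0, 0.004], [5, -0.39, -0.03, 2.67, 0, 0, 0.004], [5, 0, 0, 2.7, 0, 0, 0], [5, 0, 0, 2.7, 0, 0, 0]])

```text
time_s: 3.07
tool_pos: [0.4098, 0.1703, 0.0709]
tool_rot: [180.0, 0.1, 172.4]
force: [1.0, -0.1, -0.2]
grip_width: 0.0617
```

move_arm(steps=[[5, 0, 0, 2.7, 0, 0, 0], [5, 0, 0, 0, 0, 0, 0], [2, 0, 0, 0, 0, 0, 0], [1, 0, 0, 0, 0, 0, 0], [1, 0, 0, 0, 0, 0, 0]], force=15)

```text
time_s: 3.48
tool_pos: [0.4103, 0.1717, 0.0467]
tool_rot: [180.0, 0.2, 172.6]
force: [0.0, -0.2, 0.3]
grip_width: 0.0374
```

move_arm(steps=[[1, 0, 0, 0, 0, 0, 0], [1, 0, 0, 0, 0, 0, 0]])

```text
time_s: 3.65
tool_pos: [0.4102, 0.173, 0.0465]
tool_rot: [179.8, 0.2, 172.6]
force: [1.4, 1.7, 0.7]
grip_width: 0.0254
```

```bash
python3 - <<'E'
from plan import *
p,r=cur(); g=p+r.apply([0,0,G]); T=np.linalg.inv(CASE); gc=W(T,g); print(gc)
d=gc-np.array([-.083,-.05,.072]); rad=np.hypot(d[0],d[2]); a0=np.arctan2(d[2],-d[0]); print(rad,np.degrees(a0))
a1=np.radians(-25)+1.85
N=12
tg=[]
for i in range(1,N+1):
    a=a0+(a1-a0)*i/N
    tg.append((W(CASE,(-.083-rad*np.cos(a),gc[1],.072+rad*np.sin(a))),r))
rows(tg,1)
E
```

```text
[-0.14772922 -0.05058704  0.04048797]
0.07199221969114517 -25.958139573233698
[[1.0, 0.41, 0, -1.04, 0, 0, 0], [1.0, 0.24, 0, -1.1, 0, 0, 0], [1.0, 0.06, 0, -1.11, 0, 0, 0], [1.0, -0.1, 0, -1.12, 0, 0, 0], [1.0, -0.28, 0.01, -1.08, 0, 0, 0]]
[[1.0, -0.44, 0.01, -1.03, 0, 0, 0], [1.0, -0.6, 0.01, -0.94, 0, 0, 0], [1.0, -0.74, 0.01, -0.85, 0, 0, 0], [1.0, -0.85, 0.02, -0.72, 0, 0, 0], [1.0, -0.96, 0.01, -0.57, 0, 0, 0]]
[[1.0, -1.04, 0.02, -0.42, 0, 0, 0], [1.0, -1.09, 0.01, -0.26, 0, 0, 0]]
```

move_arm(steps=[[1, 0.41, 0, -1.04, 0, 0, 0], [1, 0.24, 0, -1.1, 0, 0, 0], [1, 0.06, 0, -1.11, 0, 0, 0]])

```text
time_s: 3.9
tool_pos: [0.4024, 0.1738, 0.0788]
tool_rot: [179.9, 0.2, 172.7]
force: [2.6, 2.4, -2.6]
grip_width: 0.0259
```

move_arm(steps=[[1, -0.1, 0, -1.12, 0, 0, 0], [1, -0.28, 0.01, -1.08, 0, 0, 0], [1, -0.44, 0.01, -1.03, 0, 0, 0]])

```text
time_s: 4.15
tool_pos: [0.41, 0.1729, 0.1112]
tool_rot: [179.9, 0.1, 172.7]
force: [1.5, 5.3, -1.0]
grip_width: 0.0259
```

move_arm(steps=[[1, -0.6, 0.01, -0.94, 0, 0, 0], [1, -0.74, 0.01, -0.85, 0, 0, 0], [1, -0.85, 0.02, -0.72, 0, 0, 0]])

```text
time_s: 4.4
tool_pos: [0.4312, 0.1705, 0.1361]
tool_rot: [179.9, -0.0, 172.7]
force: [-0.4, 6.0, -1.9]
grip_width: 0.0262
```

move_arm(steps=[[1, -0.96, 0.01, -0.57, 0, 0, 0], [1, -1.04, 0.02, -0.42, 0, 0, 0], [1, -1.09, 0, -0.26, 0, 0, 0], [1, 0, 0, 0, 0, 0, 0], [1, 0, 0, 0, 0, 0, 0]])

```text
time_s: 4.82
tool_pos: [0.4634, 0.1668, 0.1487]
tool_rot: [179.9, 0.1, 172.6]
force: [0.4, 6.0, 4.6]
grip_width: 0.0257
```

```bash
python3 - <<'E'
from h import *
print(env.get_obs()["force"])
i,k=cam("top"); crop(i,120,160,130,110,6,"t2.png")
i,k=cam("scene"); crop(i,260,150,120,110,6,"s2.png")
E
```

```text
[0.44010948 5.96075726 4.55188733]
```

View pics/s2.png

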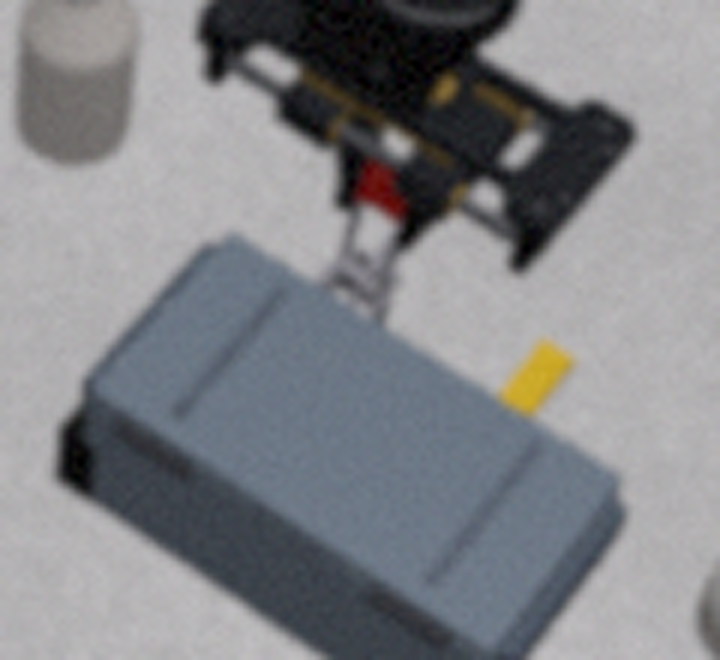

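move_arm(steps=[[5, 0, 0, 0, 0, 0, 0], [5, 0, 0, 0, 0, 0, 0], [5, 0, 0, -2, 0, 0, 0], [5, 0, 0, -3, 0, 0, 0], [5, 0, 0, -3, 0, 0, 0]])

```text
time_s: 5.33
tool_pos: [0.4607, 0.1635, 0.227]
tool_rot: [-179.8, -0.2, 172.6]
force: [0.7, 0.1, 0.7]
grip_width: 0.0476
```

move_arm(steps=[[5, 3, 0, -2, 0, 0, 0], [5, 4, 0, 0, 0, 0, 0], [5, 4, 0, 0, 0, 0, 0], [5, 0, 0, 0, 0, 0, 0]])

```text
time_s: 5.67
tool_pos: [0.3471, 0.179, 0.2432]
tool_rot: [-179.9, -0.8, 172.7]
force: [-0.0, -1.3, -0.4]
grip_width: 0.05
```

```bash
python3 - <<'E'
from ov import *
C=lambda *p:W(CASE,p)
k=ov("wrist",[C(-.0925,.05,.098),C(-.0575,-.11,.1),C(-.0575,.11,.1)],"w3.png")
i,k=cam("scene"); crop(i,260,150,120,110,6,"s3.png")
i,k=cam("top"); crop(i,120,160,130,110,6,"t3.png")
E
```

```text
(no output)
```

View pics/s3.png

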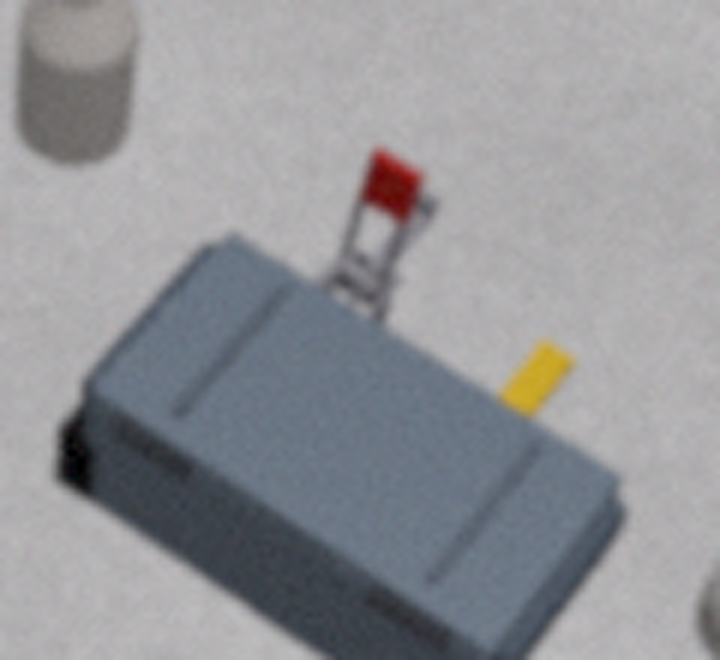

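View pics/w3.png

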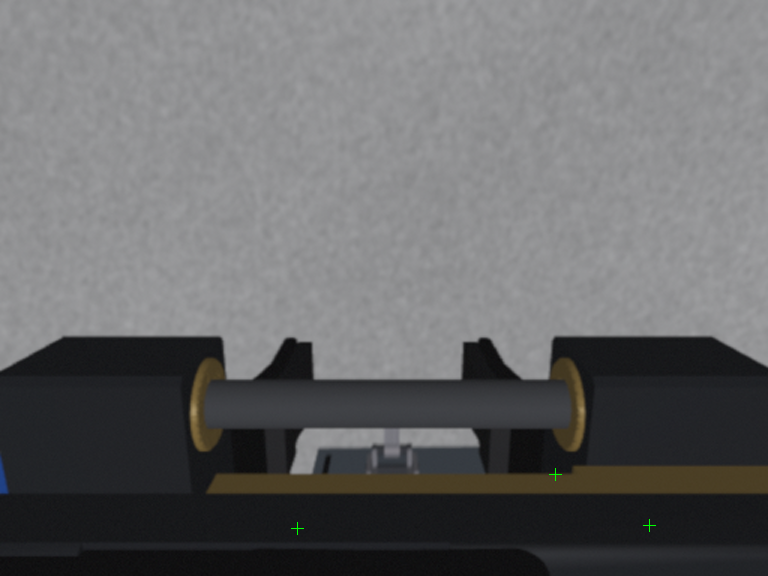

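View pics/t3.png

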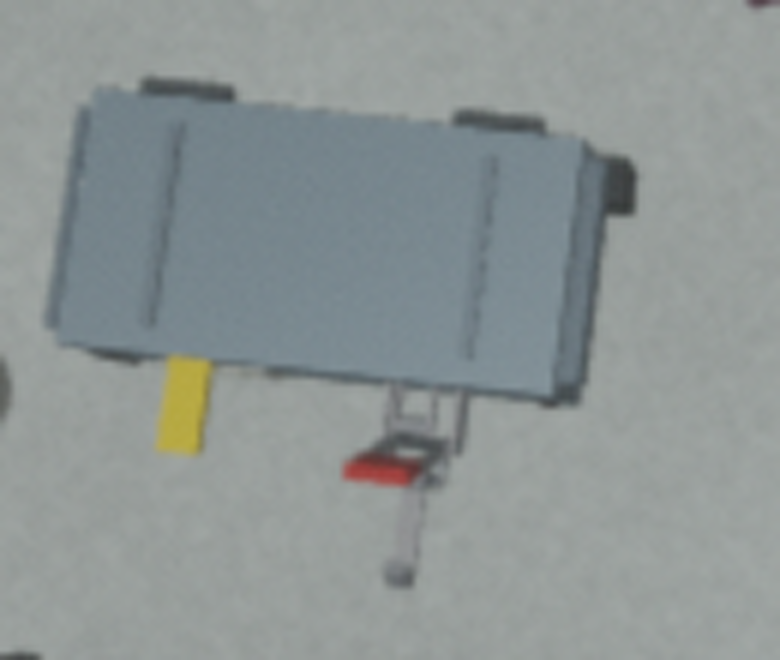

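```bash
python3 - <<'E'
from plan import *
from scipy.optimize import least_squares
_,kt=cam("top");_,ks=cam("scene")
def tri(a,b):
    f=lambda P:np.r_[proj(kt,P)[0]-a,proj(ks,P)[0]-b]
    s=least_squares(f,[.5,.2,.1]); return W(np.linalg.inv(CASE),s.x),s.fun
t=lambda u,v:np.array([u/6+119.6,v/6+159.6]); s=lambda u,v:np.array([u/6+259.6,v/6+149.6])
print("hook",tri(t(400,575),s(430,205)))
print("plate",tri(t(385,470),s(392,185)))
print("tab",tri(t(181,453),s(558,350)))
# clearance of body box in (s,t) from lever/hook points
a=np.radians(78); obst=[np.array([-83-l*np.cos(a),72+l*np.sin(a)]) for l in np.linspace(0,92,20)]
hk=W(np.linalg.inv(CASE),[0,0,0])*0
h=tri(t(400,575),s(430,205))[0]*1000
obst+=[np.array([-90,100])*(1-f)+np.array([h[0],h[2]])*f for f in np.linspace(0,1.1,20)]
for tilt in (15,25,35,45,55):
    o=[]
    for th in (0,.1,.2,.3,.4,.6,.8,1.0,1.3):
        g=np.array([57.5-150*np.cos(th),93+150*np.sin(th)]); c,sn=np.cos(np.radians(tilt)),np.sin(np.radians(tilt))
        ds=[]
        for q in obst:
            d=q-g; S=-d[0]*sn+d[1]*c; Tt=d[0]*c+d[1]*sn
            ds.append(max(51-S,abs(Tt)-37.5))
        o.append(round(min(ds)))
    print(tilt,o)
E
```

```text
hook (array([-0.14183351, -0.04864697,  0.07977322]), array([-0.15740826,  0.08713352, -0.20631222,  0.01658155]))
plate (array([-0.09606665, -0.05005399,  0.14569836]), array([ 0.12434956, -0.06844577,  0.16456124, -0.01095145]))
tab (array([-0.0988141 ,  0.0494747 ,  0.09548741]), array([ 0.10959424, -0.06179178,  0.1395366 , -0.01748427]))
15 [-18, -4, 10, 23, 35, 57, 74, 86, 97]
25 [-16, -2, 10, 22, 32, 50, 63, 70, 103]
35 [-7, 1, 12, 21, 30, 43, 51, 60, 104]
45 [2, 5, 14, 22, 28, 37, 39, 59, 100]
55 [10, 12, 18, 23, 27, 31, 28, 54, 93]
```

```bash
python3 - <<'E'
import plan
from plan import *
plan.G=.016
r=Rt(173.4,-50); tab=W(CASE,(-.0935,.05,.094)); print(tab)
pre=tab-r.apply([0,0,.07])
rows([(pre,r),(tab,r)],5,vmax=.035)
E
```

```text
[0.4756665  0.26671526 0.094     ]
[[5.0, -0.52, 1.28, 1.17, -0.001, -0.109, -0.002], [5.0, -0.4, 1.27, 1.24, -0.001, -0.109, -0.001], [5.0, -0.25, 1.27, 1.3, -0.001, -0.109, -0.002], [5.0, -0.12, 1.27, 1.33, -0.001, -0.108, -0.002], [5.0, 0.02, 1.27, 1.37, -0.001, -0.109, -0.001]]
[[5.0, 0.17, 1.26, 1.37, -0.001, -0.109, -0.002], [5.0, 0.32, 1.27, 1.36, 0, -0.109, -0.002], [5.0, 0.46, 1.27, 1.35, -0.001, -0.109, -0.002], [5.0, 0, 0, 3.5, 0, 0, 0.001], [5.0, 0, 0, 3.5, 0, 0, 0]]
```

move_arm(steps=[[5, -0.52, 1.28, 1.17, 0, -0.109, -0.002], [5, -0.4, 1.27, 1.24, 0, -0.109, -0.002], [5, -0.25, 1.27, 1.3, 0, -0.109, -0.002], [5, -0.12, 1.27, 1.33, 0, -0.109, -0.002], [5, 0, 1.27, 1.37, 0, -0.109, -0.002]])

```text
time_s: 6.33
tool_pos: [0.3661, 0.1984, 0.2212]
tool_rot: [-178.7, 14.5, 172.4]
force: [0.1, -0.4, 0.4]
grip_width: 0.0501
```

move_arm(steps=[[5, 0.17, 1.26, 1.37, 0, -0.109, -0.002], [5, 0.32, 1.27, 1.36, 0, -0.109, -0.002], [5, 0.46, 1.27, 1.35, 0, -0.109, -0.002], [5, 0, 0, 0, 0, 0, 0]])

```text
time_s: 6.67
tool_pos: [0.3694, 0.2238, 0.1863]
tool_rot: [-177.7, 27.5, 173.4]
force: [-1.1, 0.1, -1.7]
grip_width: 0.0502
```

```bash
python3 - <<'E'
from ov import *
print(env.get_obs()["qpos"].round(1))
C=lambda *p:W(CASE,p)
k=ov("wrist",[C(-.0935,.05,.098),C(-.0575,-.11,.1),C(-.0575,.11,.1)],"w4.png")
ov("scene",[],"s4.png")
import plan; plan.G=.016
r=Rt(173.4,-50); tab=C(-.0935,.05,.094); rows([(tab,r)],5,vmax=.035)
E
```

```text
[-37.3 -17.  -14.9 130.3  24.8  55.9  18.6]
[[5.0, -0.91, 1.52, 2.79, -0.01, -0.098, 0.001], [5.0, -0.64, 1.49, 2.91, -0.011, -0.099, 0.002], [5.0, -0.34, 1.45, 2.98, -0.01, -0.098, 0.001], [5.0, -0.04, 1.43, 3.03, -0.011, -0.099, 0.001]]
```

View pics/w4.png

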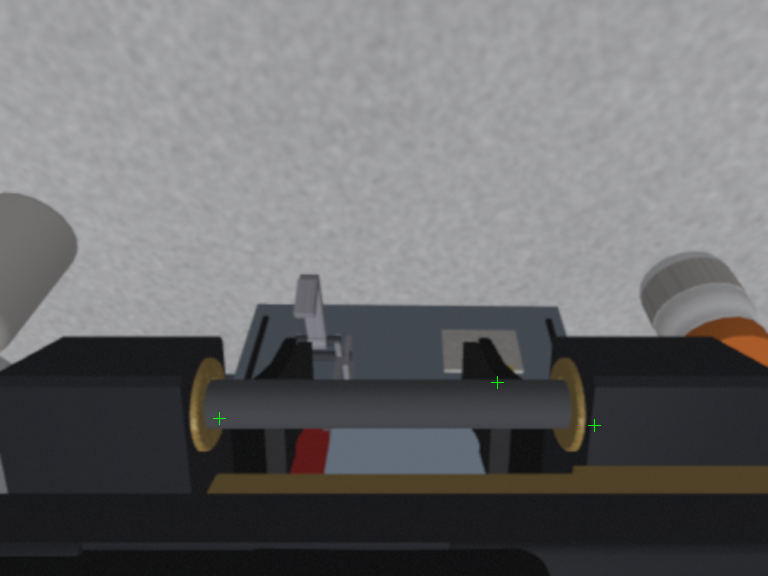

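View pics/s4.png

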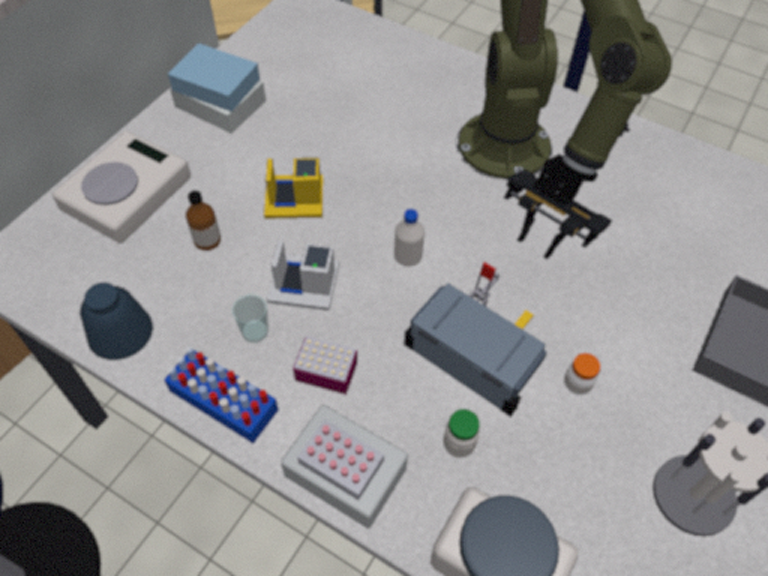

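```bash
python3 - <<'E'
import plan
from plan import *
plan.G=.016
r=Rt(173.4,-48); tab=W(CASE,(-.0935,.05,.094)); 
rows([(tab+[0,0,.08],r)],5,vmax=.03,wmax=.07)
E
```

```text
[[5.0, -1.23, 0.96, 0.68, -0.007, -0.06, 0.001], [5.0, -1.19, 0.96, 0.76, -0.007, -0.06, 0], [5.0, -1.14, 0.96, 0.85, -0.007, -0.059, 0.001], [5.0, -1.09, 0.95, 0.92, -0.007, -0.06, 0.001], [5.0, -1.03, 0.94, 1.0, -0.007, -0.06, 0.001]]
[[5.0, -0.97, 0.94, 1.08, -0.007, -0.06, 0]]
```

move_arm(steps=[[5, -1.23, 0.96, 0.68, -0.007, -0.06, 0], [5, -1.19, 0.96, 0.76, -0.007, -0.06, 0], [5, -1.14, 0.96, 0.85, -0.007, -0.059, 0], [5, -1.09, 0.95, 0.92, -0.007, -0.06, 0], [5, -1.03, 0.94, 1, -0.007, -0.06, 0]])

```text
time_s: 7.18
tool_pos: [0.452, 0.2596, 0.1882]
tool_rot: [-179.8, 44.9, 173.1]
force: [-0.4, -0.3, 0.6]
grip_width: 0.0501
```

move_arm(steps=[[5, -0.97, 0.94, 1.08, -0.007, -0.06, 0], [5, 0, 0, 0, 0, 0, 0]])

```text
time_s: 7.35
tool_pos: [0.4668, 0.2669, 0.1849]
tool_rot: [-179.9, 48.1, 173.4]
force: [-0.6, -0.6, 0.2]
grip_width: 0.0499
```

```bash
python3 - <<'E'
import plan
from plan import *
plan.G=.016
print(env.get_obs()["qpos"].round(1))
r=Rt(173.4,-48); tab=W(CASE,(-.0935,.05,.094)); 
rows([(tab+[0,0,.08],r),(tab,r)],4,vmax=.03,wmax=.07)
E
```

```text
[-32.   -5.9 -25.3 131.3  59.8  47.7 -14.3]
[[4.0, 0.22, 0.08, -0.22, -0.003, 0.002, -0.001], [4.0, 1.98, 0.01, 1.79, 0, 0, 0], [4.0, 1.99, 0, 1.78, 0, 0, 0], [4.0, 1.98, 0, 1.79, 0, 0, 0]]
```

move_arm(steps=[[5, 0.22, 0.08, -0.22, 0, 0, 0], [4, 1.98, 0, 1.79, 0, 0, 0], [4, 0.99, 0, 0.89, 0, 0, 0], [4, 0, 0, 0, 0, 0, 0]])

```text
time_s: 7.68
tool_pos: [0.4613, 0.2666, 0.1429]
tool_rot: [-179.7, 47.9, 173.5]
force: [-1.0, -0.1, -0.2]
grip_width: 0.0417
```

```bash
python3 - <<'E'
from ov import *
import plan
plan.G=.016
print(env.get_obs()["qpos"].round(1))
C=lambda *p:W(CASE,p)
k=ov("wrist",[C(-.0935,.05,.098),C(-.0575,-.11,.1),C(-.0575,.11,.1)],"w5.png")
i,k=cam("scene"); crop(i,290,120,110,110,6,"s5.png")
r=Rt(173.4,-48); tab=W(CASE,(-.0935,.05,.094)); 
rows([(tab,r)],4,vmax=.03,wmax=.07)
E
```

```text
[-32.4  -1.6 -26.3 133.5  65.9  47.  -22.8]
[[4.0, 1.47, 0.01, 1.43, -0.001, 0.001, 0], [4.0, 1.46, 0, 1.43, -0.001, 0, 0]]
```

View pics/w5.png

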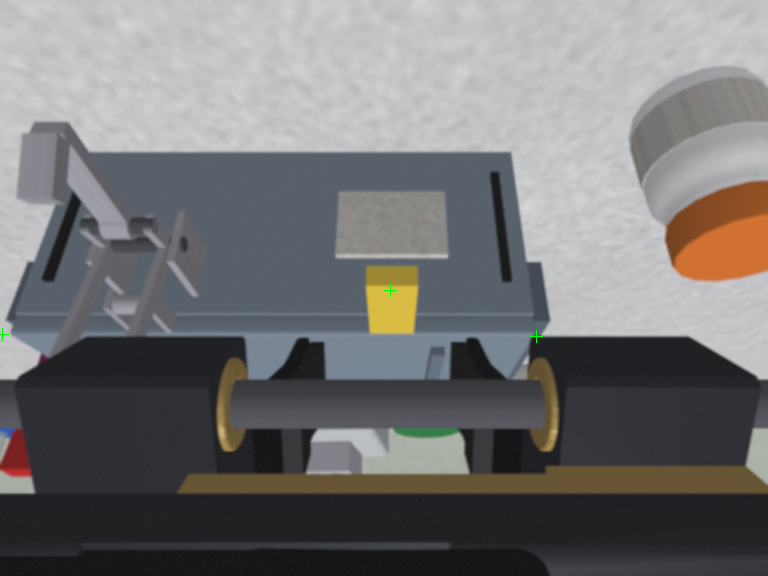

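View pics/s5.png

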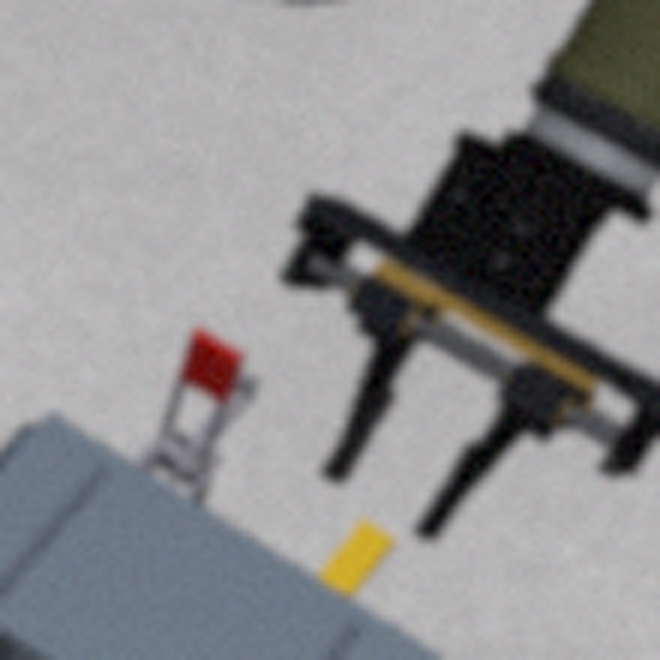

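move_arm(steps=[[4, 1.47, 0, 1.43, 0, 0, 0], [4, 1.46, 0, 1.43, 0, 0, 0], [4, 0, 0, 0, 0, 0, 0], [1, 0, 0, 0, 0, 0, 0], [1, 0, 0, 0, 0, 0, 0]], force=20)

```text
time_s: 8.2
tool_pos: [0.464, 0.2693, 0.1057]
tool_rot: [180.0, 48.2, 173.4]
force: [0.9, -0.1, 0.4]
grip_width: 0.0332
```

move_arm(steps=[[1, 0, 0, 0, 0, 0, 0], [1, 0, 0, 0, 0, 0, 0]])

```text
time_s: 8.37
tool_pos: [0.4638, 0.2693, 0.1055]
tool_rot: [179.9, 48.2, 173.3]
force: [-0.2, -3.7, 1.0]
grip_width: 0.0211
```

```bash
python3 - <<'E'
import plan
from plan import *
plan.G=.016
p,r=cur(); g=p+r.apply([0,0,plan.G]); gc=W(np.linalg.inv(CASE),g); print(gc)
d=gc-np.array([.0575,.05,.09]); rad=np.hypot(d[0],d[2]); a0=np.arctan2(d[2],-d[0]); print(rad,a0)
N=18; tg=[]
for i in range(1,N+1):
    a=a0+(1.78-0)*i/N
    tg.append((W(CASE,(.0575-rad*np.cos(a),gc[1],.09+rad*np.sin(a))),Rt(173.4,-48+40*i/N)))
rows(tg,1)
E
```

```text
[-0.09360746  0.05117369  0.09478265]
0.15118312987378954 0.03164010187667957
[[1.0, -1.26, 0, -0.9, 0.001, 0.042, -0.001], [1.0, -1.3, 0, -0.83, 0, 0.039, 0], [1.0, -1.35, 0, -0.76, 0, 0.039, 0], [1.0, -1.39, 0, -0.68, 0, 0.038, 0], [1.0, -1.43, 0, -0.6, 0, 0.039, 0]]
[[1.0, -1.47, 0, -0.51, 0, 0.039, 0], [1.0, -1.49, 0, -0.43, 0, 0.039, 0], [1.0, -1.52, 0, -0.34, 0, 0.038, 0], [1.0, -1.54, 0, -0.25, 0, 0.039, 0], [1.0, -1.54, 0, -0.16, 0, 0.039, 0]]
[[1.0, -1.56, 0, -0.08, 0, 0.039, 0], [1.0, -1.55, 0, 0.02, 0, 0.039, 0], [1.0, -1.56, 0, 0.1, 0, 0.038, 0], [1.0, -1.54, -0.01, 0.19, 0, 0.039, 0], [1.0, -1.53, 0, 0.29, 0, 0.039, 0]]
[[1.0, -1.51, 0, 0.37, 0, 0.039, 0], [1.0, -1.49, 0, 0.45, 0, 0.039, 0], [1.0, -1.45, 0, 0.54, 0, 0.038, 0]]
```

move_arm(steps=[[1, 0, 0, 0, 0, 0, 0], [1, -1.26, 0, -0.9, 0, 0.04, 0], [1, -1.3, 0, -0.83, 0, 0.039, 0]])

```text
time_s: 8.62
tool_pos: [0.4678, 0.2672, 0.1339]
tool_rot: [-179.8, 43.4, 173.6]
force: [6.5, -4.2, -4.1]
grip_width: 0.0174
```

move_arm(steps=[[1, -1.35, 0, -0.76, 0, 0.039, 0], [1, -1.39, 0, -0.68, 0, 0.038, 0], [1, -1.43, 0, -0.6, 0, 0.039, 0]])

```text
time_s: 8.87
tool_pos: [0.4854, 0.2652, 0.1775]
tool_rot: [-179.9, 36.8, 173.5]
force: [5.1, -2.5, -6.1]
grip_width: 0.0175
```

```bash
python3 - <<'E'
from ov import *
i,k=cam("scene"); crop(i,260,100,130,130,5,"s6.png"); print(env.get_obs()["force"],env.get_obs()["qpos"].round(0))
E
```

```text
[-13.5462113   -5.60419964  12.28482309] [-28.  -4. -21. 124.  42.  45.   8.]
```

View pics/s6.png

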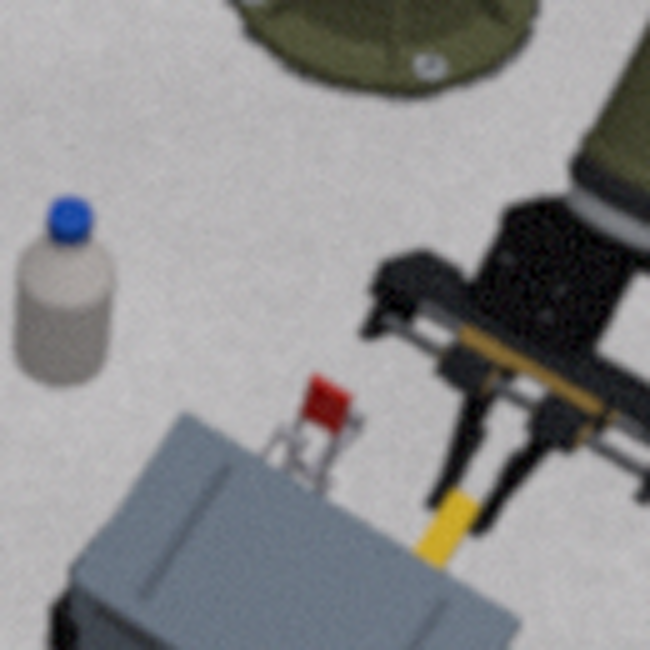

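move_arm(steps=[[1, -1.47, 0, -0.51, 0, 0.039, 0], [1, -1.49, 0, -0.43, 0, 0.039, 0], [1, -1.52, 0, -0.34, 0, 0.038, 0], [1, -1.54, 0, -0.25, 0, 0.039, 0], [1, -1.54, 0, -0.16, 0, 0.039, 0]])

```text
time_s: 9.33
tool_pos: [0.5393, 0.2591, 0.232]
tool_rot: [-179.8, 25.6, 173.5]
force: [-1.8, -2.0, -1.2]
grip_width: 0.0176
```

move_arm(steps=[[1, -1.56, 0, -0.08, 0, 0.039, 0], [1, -1.55, 0, 0.02, 0, 0.039, 0], [1, -1.56, 0, 0.1, 0, 0.038, 0], [1, -1.54, 0, 0.19, 0, 0.039, 0], [1, -1.53, 0, 0.29, 0, 0.039, 0]])

```text
time_s: 9.75
tool_pos: [0.6132, 0.2506, 0.2555]
tool_rot: [-179.9, 14.6, 173.4]
force: [-1.0, -2.1, -0.1]
grip_width: 0.0174
```

move_arm(steps=[[1, -1.51, 0, 0.37, 0, 0.039, 0], [1, -1.49, 0, 0.45, 0, 0.039, 0], [1, -1.45, 0, 0.54, 0, 0.038, 0], [1, 0, 0, 0, 0, 0, 0]])

```text
time_s: 10.08
tool_pos: [0.663, 0.2449, 0.2504]
tool_rot: [180.0, 8.1, 173.2]
force: [0.9, -1.7, 3.4]
grip_width: 0.0179
```

```bash
python3 - <<'E'
from ov import *
p,r=cur(); g=W(np.linalg.inv(CASE),p+r.apply([0,0,.016])); d=g-np.array([.0575,.05,.09]); print(g,np.arctan2(d[2],-d[0]))
i,k=cam("scene"); crop(i,240,100,150,130,5,"s7.png"); print(env.get_obs()["force"],env.get_obs()["qpos"].round(0))
E
```

```text
[0.09733518 0.04983481 0.23455929] 1.839685810476226
[-0.24425482 -1.89887487  3.37967789] [-17.  20. -10.  81.   8.  72.  55.]
```

View pics/s7.png

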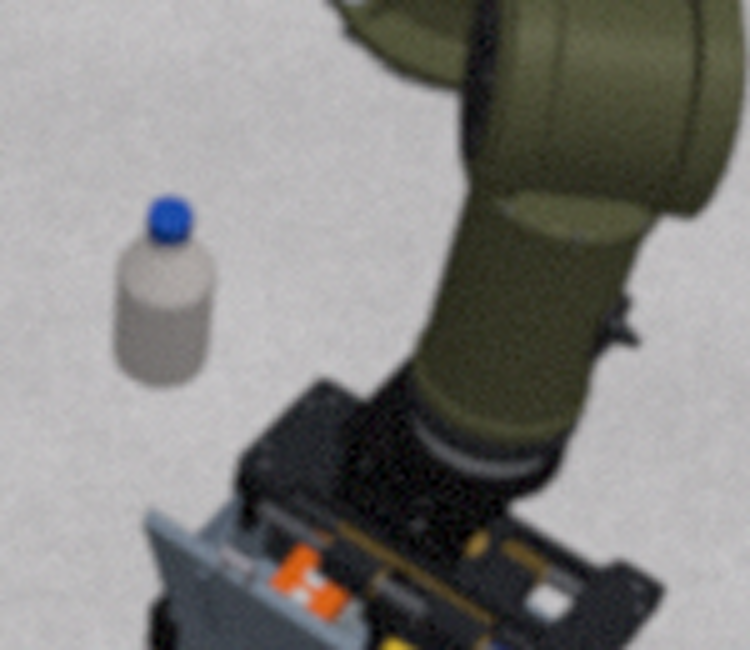

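move_arm(steps=[[5, 0, 0, 0, 0, 0, 0], [5, 0, 0, 0, 0, 0, 0], [5, 0, 0, -2, 0, 0, 0], [5, 0, 0, -3.5, 0, 0, 0], [5, 0, 0, -3.5, 0, 0, 0]])

```text
time_s: 10.55
tool_pos: [0.6441, 0.2482, 0.3394]
tool_rot: [-179.8, 7.8, 173.5]
force: [0.1, 0.7, 1.1]
grip_width: 0.0435
```

move_arm(steps=[[5, 3.5, 0, 0, 0, 0.046, 0], [5, 3.5, 0, 0, 0, 0.046, 0], [5, 3.5, 0, 0, 0, 0.05, 0], [5, 2, 0, 0, 0, 0, 0], [5, 0, 0, 0, 0, 0, 0]])

```text
time_s: 10.97
tool_pos: [0.5177, 0.2645, 0.3311]
tool_rot: [-180.0, -0.2, 173.8]
force: [0.5, 2.0, 1.1]
grip_width: 0.0498
```

```bash
python3 - <<'E'
from ov import *
C=lambda *p:W(CASE,p)
o=env.get_obs(); print(o["tool_pos"],o["tool_rot"])
pts=[C(x,.048+y,.08) for x in(-.028,.028) for y in (-.02,.02)]+[C(x,-.048+y,.08) for x in(-.028,.028) for y in (-.02,.02)]
k=ov("wrist",pts,"w8.png")
i,k=cam("scene"); crop(i,240,150,150,130,5,"s8.png")
i,k=cam("top"); crop(i,110,130,150,130,5,"t8.png")
E
```

```text
[0.51768972 0.26454692 0.33110028] [-1.79987821e+02 -1.76854147e-01  1.73765565e+02]
```

View pics/w8.png

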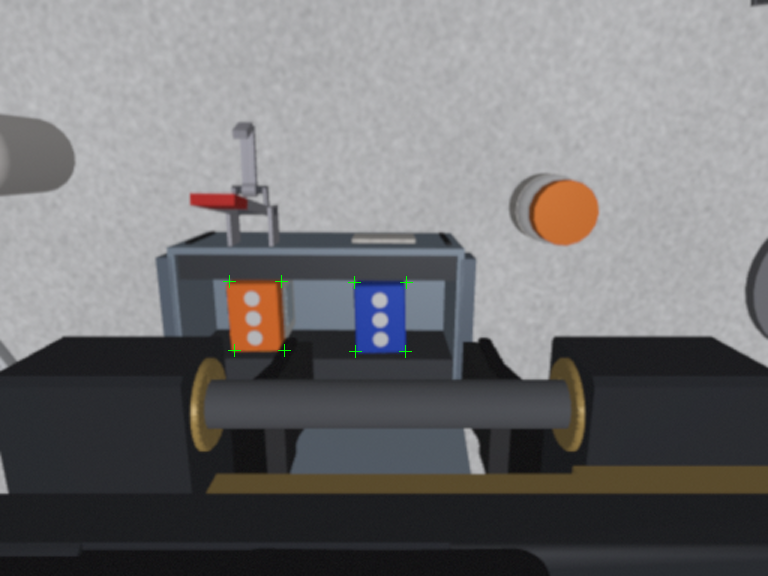

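View pics/s8.png

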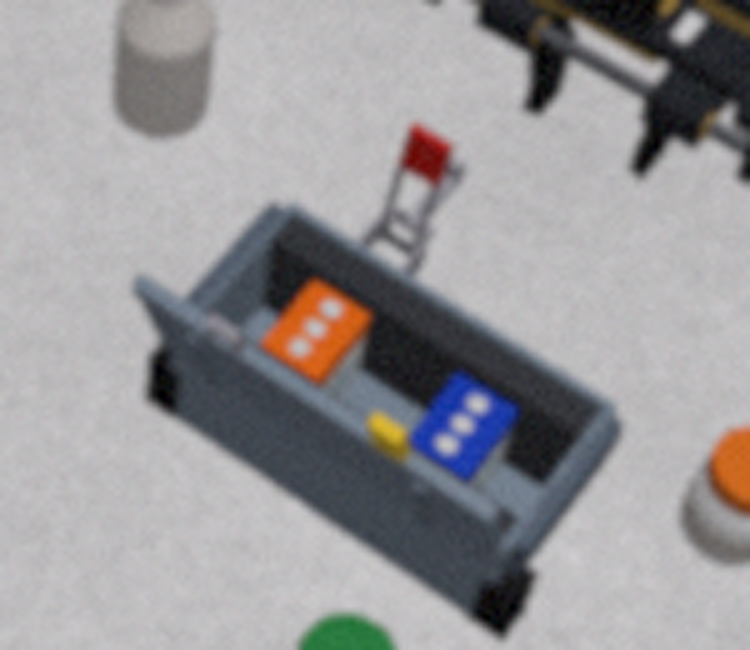

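View pics/t8.png

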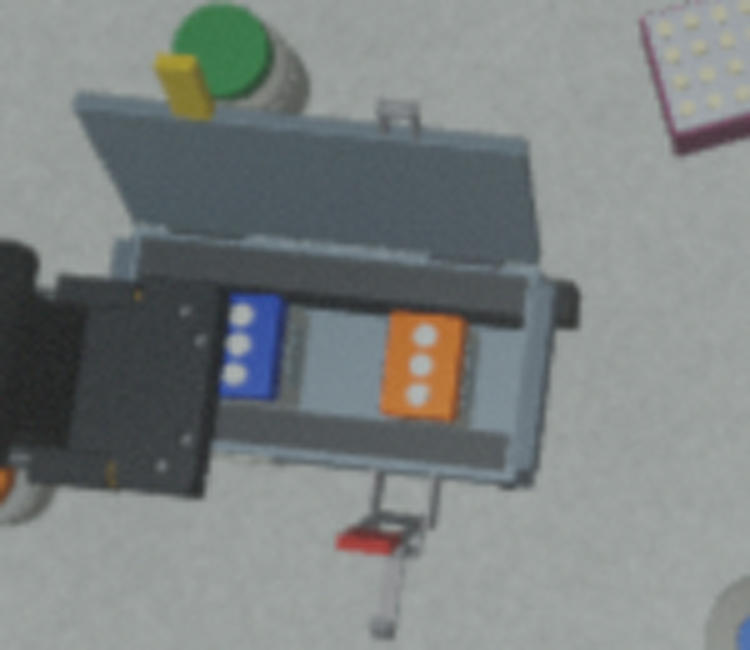

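```bash
python3 - <<'E'
from plan import *
r=Rt(173.4); b=W(CASE,(0,.048,.0)); print(b)
rows([(b+[0,0,.2],r),(b+[0,0,.12],r),(b+[0,0,.056],r)],5.6,vmax=.035)
E
```

```text
[0.56831698 0.25398189 0.        ]
[[5.6, -1.17, -0.07, 3.12, 0, 0, 0], [5.6, -1.17, -0.07, 3.11, 0, 0, 0.001], [5.6, -1.16, -0.07, 3.12, -0.001, 0, 0], [5.6, -1.17, -0.07, 3.11, 0, -0.001, 0], [5.6, 0, 0, 2.67, 0, 0, 0]]
[[5.6, 0, 0, 2.66, 0, 0, 0], [5.6, 0, 0, 2.67, 0, 0, 0], [5.6, 0, 0, 3.2, 0, 0, 0], [5.6, 0.01, 0, 3.2, 0, 0, 0]]
```

move_arm(steps=[[5.6, -1.17, -0.07, 3.12, 0, 0, 0.002], [5.6, -1.17, -0.07, 3.11, 0, 0, 0.002], [5.6, -1.16, -0.07, 3.12, 0, -0.001, 0.002], [5.6, -1.17, -0.07, 3.11, 0, -0.001, 0], [5.6, 0, 0, 2.67, 0, 0, 0]])

```text
time_s: 11.53
tool_pos: [0.5707, 0.2514, 0.176]
tool_rot: [-179.9, 0.0, 172.9]
force: [0.1, -0.6, -0.4]
grip_width: 0.056
```

move_arm(steps=[[5.6, 0, 0, 0, 0, 0, 0]])

```text
time_s: 11.62
tool_pos: [0.5662, 0.2509, 0.1716]
tool_rot: [-179.6, -0.5, 173.0]
force: [-1.8, 0.2, -1.2]
grip_width: 0.0556
```

```bash
python3 - <<'E'
from ov import *
C=lambda *p:W(CASE,p)
r=Rt(173.4); b=W(CASE,(0,.048,.0)); o=env.get_obs(); print(o["tool_pos"],o["tool_rot"],o["grip_width"])
rows([(b+[0,0,.11],r),(b+[0,0,.056],r)],5.6,vmax=.03)
pts=[C(x,.048+y,.08) for x in(-.028,.028) for y in (-.02,.02)]
k=ov("wrist",pts,"w9.png")
E
```

```text
[0.56619608 0.25087695 0.17162531] [-179.58048628   -0.54952341  172.984456  ] 0.05558878042264514
[[5.6, -0.11, 0.19, 2.78, -0.004, -0.005, -0.004], [5.6, -0.1, 0.17, 2.78, -0.003, -0.005, -0.003], [5.6, 0, 0, 2.7, 0, 0, 0], [5.6, 0, 0, 2.7, 0, 0, 0]]
```

View pics/w9.png

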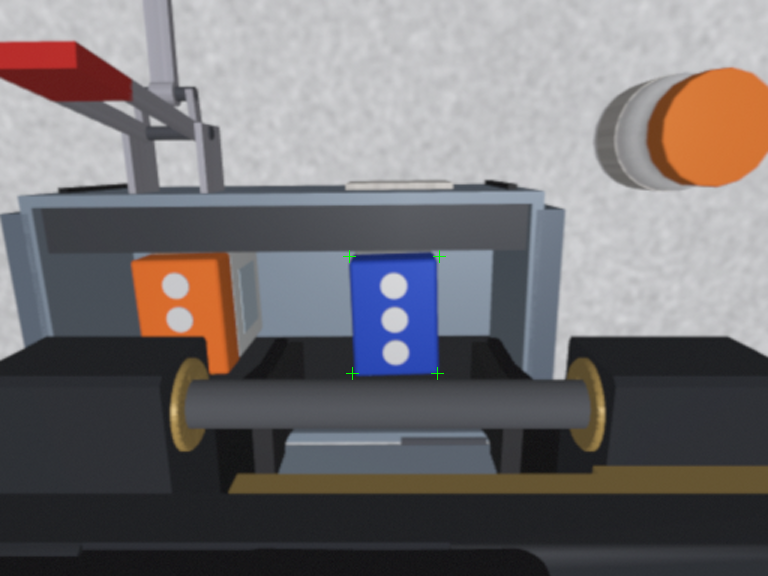

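move_arm(steps=[[5.6, 0, 0.2, 0, 0, 0, 0], [5.6, 0, 0, 0, 0, 0, 0], [5.6, 0, 0, 0, 0, 0, 0]])

```text
time_s: 11.92
tool_pos: [0.5698, 0.2568, 0.1816]
tool_rot: [179.9, 0.2, 173.1]
force: [0.7, 0.3, 0.6]
grip_width: 0.0561
```

```bash
python3 - <<'E'
from plan import *
r=Rt(173.4); b=W(CASE,(0,.048,.0))
rows([(b+[0,0,.11],r),(b+[0,0,.056],r)],5.6,vmax=.03)
E
```

```text
[[5.6, 0.05, -0.1, 2.19, 0.001, 0.001, -0.002], [5.6, 0.04, -0.11, 2.18, 0, 0.001, -0.001], [5.6, 0.04, -0.1, 2.19, 0.001, 0.002, -0.002], [5.6, 0, 0, 2.7, 0, 0, 0], [5.6, 0, 0.01, 2.7, 0, 0, 0]]
```

move_arm(steps=[[5.6, 0, 0, 0, 0, 0, 0], [5.6, 0, 0, 0, 0, 0, 0]])

```text
time_s: 12.08
tool_pos: [0.5693, 0.2561, 0.1804]
tool_rot: [180.0, 0.1, 173.1]
force: [-0.7, -0.1, -0.2]
grip_width: 0.056
```

move_arm(steps=[[5.6, 0, 0, 0, 0, 0, 0], [5.6, 0, 0, 0, 0, 0, 0]])

```text
time_s: 12.25
tool_pos: [0.5689, 0.2557, 0.1794]
tool_rot: [-180.0, 0.0, 173.1]
force: [0.5, -0.2, 0.4]
grip_width: 0.056
```

move_arm(steps=[[5.6, 0, -0.1, 2.2, 0, 0, -0.003], [5.6, 0, -0.05, 2.2, 0, 0, -0.002], [5.6, 0, 0, 2.2, 0, 0, 0], [5.6, 0, 0, 2, 0, 0, 0], [5.6, 0, 0, 1.6, 0, 0, 0]])

```text
time_s: 12.67
tool_pos: [0.5679, 0.2537, 0.0752]
tool_rot: [-179.9, -0.1, 173.4]
force: [-0.3, -0.0, 0.1]
grip_width: 0.0561
```

move_arm(steps=[[5.6, 0, 0, 1.0, 0, 0, 0], [5.6, 0, 0, 0.5, 0, 0, 0], [5.6, 0, 0, 0, 0, 0, 0], [5.6, 0, 0, 0, 0, 0, 0], [5.6, 0, 0, 0, 0, 0, 0]])

```text
time_s: 13.08
tool_pos: [0.5695, 0.2546, 0.0632]
tool_rot: [180.0, 0.1, 173.4]
force: [-0.1, -0.4, -0.0]
grip_width: 0.0561
```

move_arm(steps=[[3.5, 0, 0, 0, 0, 0, 0], [3.5, 0, 0, 0, 0, 0, 0], [3.5, 0, 0, 0, 0, 0, 0], [3.5, 0, 0, 0, 0, 0, 0]], force=20)

```text
time_s: 13.42
tool_pos: [0.5688, 0.2539, 0.0624]
tool_rot: [-179.9, 0.0, 173.4]
force: [-0.7, -1.2, 2.3]
grip_width: 0.0399
```

move_arm(steps=[[3.5, 0, 0, -0.3, 0, 0, 0], [3.5, 0, 0, -0.8, 0, 0, 0], [3.5, 0, 0, -1.5, 0, 0, 0], [3.5, 0, 0, -2, 0, 0, 0], [3.5, 0, 0, -2, 0, 0, 0]])

```text
time_s: 13.83
tool_pos: [0.568, 0.2541, 0.1283]
tool_rot: [-179.9, -0.1, 173.4]
force: [0.1, -0.7, -2.0]
grip_width: 0.0397
```

move_arm(steps=[[3.5, 0, 0, -2, 0, 0, 0], [3.5, 0, 0, -2, 0, 0, 0], [3.5, 0, 0, -2, 0, 0, 0], [3.5, 0, 0, -1, 0, 0, 0], [3.5, 0, 0, 0, 0, 0, 0]])

```text
time_s: 14.25
tool_pos: [0.5699, 0.2551, 0.2011]
tool_rot: [179.9, 0.3, 173.4]
force: [-0.5, 1.1, -1.4]
grip_width: 0.0402
```

```bash
python3 - <<'E'
from ov import *
ov("wrist",[],"w10.png"); 
o=env.get_obs(); print(o["tool_pos"],o["tool_rot"],o["grip_width"],o["force"])
E
```

```text
[0.5691118  0.25458591 0.19902058] [1.79970792e+02 1.18519939e-01 1.73379330e+02] 0.03988610543665942 [-1.00759237 -0.1841389  -2.07361035]
```

View pics/w10.png

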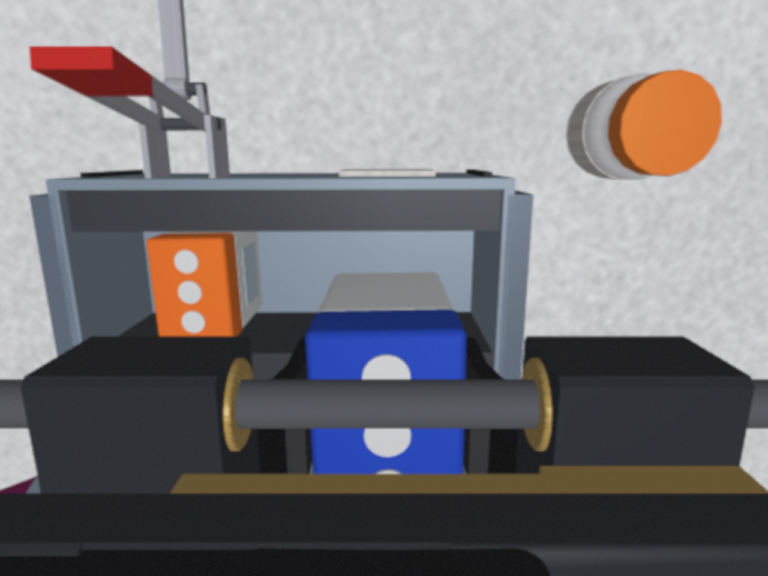

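```bash
python3 - <<'E'
from ov import *
_,k=cam("top")
for n,u,z in [("wash cap",(395,387),.14),("amber cap",(624,267),.15),("jar",(155,337),.075),("green",(232,210),.09),("beaker bottom",(475,217),0),("tipbox",(388,210),.057),("yellow c",(556,385),.015),("blue rack",(455,135),.03),("box",(312,150),.03),("teal",(585,160),.03),("scale corner",(685,345),.02),("tray",(65,420),.06)]:
    print(n,atz(k,np.array(u)/1.5,z)[0].round(3))
i,k=cam("top"); im=cv2.resize(i[:,:,::-1],None,fx=1.5,fy=1.5,interpolation=cv2.INTER_CUBIC)
for x in np.arange(.3,.9,.1):
    for y in np.arange(-.5,.51,.1):
        u=(proj(k,[x,y,0])[0]*1.5).astype(int); cv2.drawMarker(im,(int(u[0]),int(u[1])),(0,255,0),cv2.MARKER_CROSS,8,1)
        cv2.putText(im,f"{x:.1f},{y:.1f}",(int(u[0])-15,int(u[1])-6),0,.3,(0,0,160),1)
cv2.imwrite("pics/grid.png",im)
E
```

```text
wash cap [ 0.411 -0.028  0.14 ]
amber cap [ 0.606 -0.413  0.15 ]
jar [0.499 0.399 0.075]
green [0.728 0.264 0.09 ]
beaker bottom [ 0.735 -0.193  0.   ]
tipbox [ 0.735 -0.02   0.057]
yellow c [ 0.407 -0.331  0.015]
blue rack [ 0.894 -0.153  0.03 ]
box [0.865 0.128 0.03 ]
teal [ 0.84  -0.406  0.03 ]
scale corner [ 0.479 -0.576  0.02 ]
tray [0.354 0.558 0.06 ]
```

View pics/grid.png

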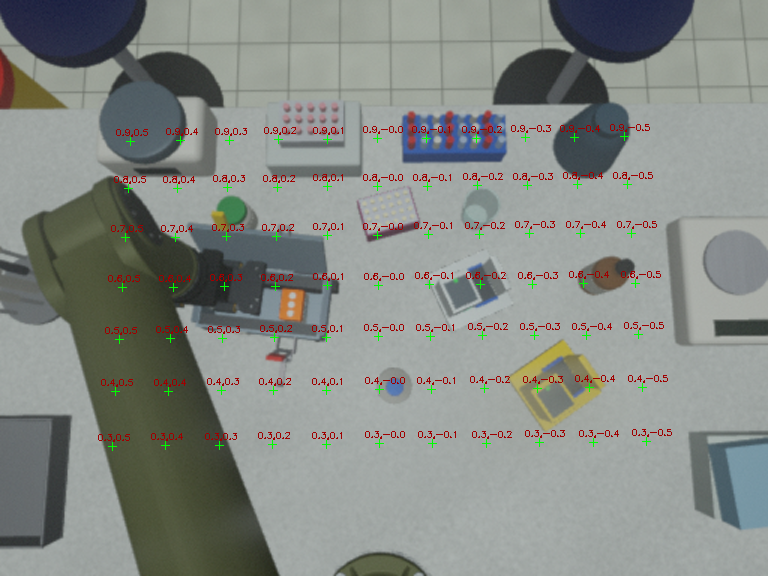

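```bash
python3 - <<'E'
from plan import *
r=Rt(173.4)
rows([([.565,.40,.20],r),([.64,.44,.18],r),([.64,.44,.07],r)],3.5,vmax=.028)
E
```

```text
[[3.5, 0.33, 2.41, -0.16, 0, 0, 0], [3.5, 0.33, 2.42, -0.16, -0.001, -0.001, 0], [3.5, 0.33, 2.41, -0.16, 0, 0, 0], [3.5, 0.32, 2.41, -0.16, 0, 0, 0], [3.5, 0.33, 2.41, -0.16, -0.001, -0.001, 0]]
[[3.5, 0.33, 2.42, -0.16, 0, 0, 0], [3.5, -1.75, 1.21, 0.5, 0, 0, 0], [3.5, -1.74, 1.21, 0.5, 0, 0, 0], [3.5, -1.75, 1.21, 0.5, 0, 0, 0], [3.5, -1.75, 1.21, 0.5, 0, 0, 0]]
[[3.5, 0, 0, 2.75, 0, 0, 0], [3.5, 0, -0.01, 2.75, 0, 0, 0], [3.5, 0.01, 0, 2.75, 0, 0, 0], [3.5, 0, 0, 2.75, 0, 0, 0]]
```

move_arm(steps=[[3.5, 0.33, 2.41, -0.16, 0, 0, 0], [3.5, 0.33, 2.42, -0.16, 0, 0, 0], [3.5, 0.33, 2.41, -0.16, 0, 0, 0], [3.5, 0.32, 2.41, -0.16, 0, 0, 0], [3.5, 0.33, 2.41, -0.16, 0, 0, 0]])

```text
time_s: 14.82
tool_pos: [0.5653, 0.3764, 0.2035]
tool_rot: [-179.8, -0.2, 173.4]
force: [0.1, 0.7, -1.9]
grip_width: 0.0398
```

move_arm(steps=[[3.5, 0.33, 2.42, -0.16, 0, 0, 0], [3.5, -1.75, 1.21, 0.5, 0, 0, 0], [3.5, -1.74, 1.21, 0.5, 0, 0, 0], [3.5, -1.75, 1.21, 0.5, 0, 0, 0], [3.5, -1.75, 1.21, 0.5, 0, 0, 0]])

```text
time_s: 15.23
tool_pos: [0.6407, 0.4403, 0.1844]
tool_rot: [-179.8, -0.1, 173.4]
force: [-0.5, 0.4, -0.7]
grip_width: 0.0396
```

move_arm(steps=[[3.5, 0, 0, 0, 0, 0, 0], [3.5, 0, 0, 2, 0, 0, 0], [3.5, 0, 0, 2.5, 0, 0, 0], [3.5, 0, 0, 2.5, 0, 0, 0], [3.5, 0, 0, 2, 0, 0, 0]])

```text
time_s: 15.65
tool_pos: [0.6389, 0.4391, 0.0932]
tool_rot: [-179.8, -0.2, 173.4]
force: [-0.8, -0.2, -2.4]
grip_width: 0.04
```

move_arm(steps=[[3.5, 0, 0, 1.5, 0, 0, 0], [3.5, 0, 0, 0, 0, 0, 0], [3.5, 0, 0, 0, 0, 0, 0], [3.5, 0, 0, 0, 0, 0, 0], [3.5, 0, 0, 0, 0, 0, 0]])

```text
time_s: 16.07
tool_pos: [0.6417, 0.441, 0.0847]
tool_rot: [179.9, 0.1, 173.4]
force: [0.9, -1.1, -2.2]
grip_width: 0.04
```

```bash
python3 - <<'E'
from ov import *
ov("scene",[],"s11.png"); 
o=env.get_obs(); print(o["tool_pos"],o["tool_rot"],o["grip_width"],o["force"],o["qpos"].round())
E
```

```text
[0.64167786 0.44100582 0.08467576] [1.79907672e+02 1.43115015e-01 1.73370977e+02] 0.0397796480224723 [ 0.96567476  0.44645622 -1.75262544] [-29.  40. -12.  71.   8.  70.  42.]
```

View pics/s11.png

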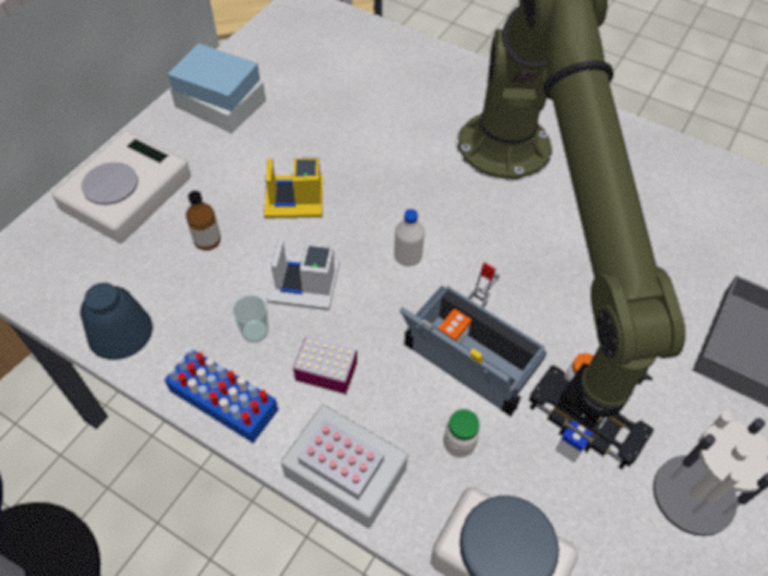

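move_arm(steps=[[3.5, 0, 0, 0.8, 0, 0, 0], [3.5, 0, 0, 0.8, 0, 0, 0], [3.5, 0, 0, 0.5, 0, 0, 0], [3.5, 0, 0, 0, 0, 0, 0], [3.5, 0, 0, 0, 0, 0, 0]])

```text
time_s: 16.53
tool_pos: [0.6402, 0.4398, 0.0601]
tool_rot: [-179.9, -0.1, 173.4]
force: [-0.2, -1.1, -1.7]
grip_width: 0.04
```

move_arm(steps=[[3.5, 0, 0, 0, 0, 0, 0], [3.5, 0, 0, 0, 0, 0, 0], [3.5, 0, 0, 0, 0, 0, 0]])

```text
time_s: 16.78
tool_pos: [0.641, 0.4405, 0.0618]
tool_rot: [-180.0, 0.0, 173.4]
force: [1.1, -0.6, -2.0]
grip_width: 0.0401
```

Bottom about 9 mm up; creep down.

move_arm(steps=[[3.5, 0, 0, 0.3, 0, 0, 0], [3.5, 0, 0, 0.3, 0, 0, 0], [3.5, 0, 0, 0.2, 0, 0, 0], [3.5, 0, 0, 0, 0, 0, 0], [3.5, 0, 0, 0, 0, 0, 0]])

```text
time_s: 17.2
tool_pos: [0.6406, 0.4401, 0.0531]
tool_rot: [-179.9, -0.0, 173.4]
force: [-0.2, 0.1, -1.6]
grip_width: 0.0403
```

move_arm(steps=[[3.5, 0, 0, 0.1, 0, 0, 0], [3.5, 0, 0, 0, 0, 0, 0], [3.5, 0, 0, 0, 0, 0, 0]])

```text
time_s: 17.45
tool_pos: [0.6408, 0.4403, 0.0525]
tool_rot: [-180.0, 0.0, 173.4]
force: [0.7, 0.1, -1.1]
grip_width: 0.0401
```

move_arm(steps=[[3.5, 0, 0, 0.1, 0, 0, 0], [3.5, 0, 0, 0.05, 0, 0, 0], [3.5, 0, 0, 0, 0, 0, 0], [3.5, 0, 0, 0, 0, 0, 0]])

```text
time_s: 17.78
tool_pos: [0.6408, 0.4403, 0.0525]
tool_rot: [-180.0, 0.0, 173.4]
force: [-2.5, -1.8, 5.5]
grip_width: 0.0399
```

Contact. Open and hold, then lift.

move_arm(steps=[[6, 0, 0, 0, 0, 0, 0], [6.5, 0, 0, 0, 0, 0, 0], [6.5, 0, 0, 0, 0, 0, 0], [6.5, 0, 0, 0, 0, 0, 0], [6.5, 0, 0, 0, 0, 0, 0]])

```text
time_s: 18.2
tool_pos: [0.6407, 0.4402, 0.0506]
tool_rot: [-180.0, -0.0, 173.4]
force: [-0.8, 0.4, 0.3]
grip_width: 0.0621
```

move_arm(steps=[[6.5, 0, 0, -1, 0, 0, 0], [6.5, 0, 0, -2.5, 0, 0, 0], [8.7, 0, 0, -3.5, 0, 0, 0], [8.7, 0, 0, -3.5, 0, 0, 0], [8.7, 0, 0, -2, 0, 0, 0]])

```text
time_s: 18.62
tool_pos: [0.642, 0.4414, 0.1818]
tool_rot: [179.8, 0.3, 173.4]
force: [1.2, -0.2, 1.4]
grip_width: 0.078
```

move_arm(steps=[[8.7, 0, 0, 0, 0, 0, 0], [8.7, 0, 0, 0, 0, 0, 0], [8.7, 0, 0, 0, 0, 0, 0]])

```text
time_s: 18.87
tool_pos: [0.6404, 0.4401, 0.1754]
tool_rot: [-179.9, -0.0, 173.4]
force: [-0.8, -0.9, -0.0]
grip_width: 0.086
```

```bash
python3 - <<'E'
from ov import *
B=frame(.6408,.4403,-6.6)
pts=[W(B,(x,y,.07)) for x in(-.028,.028) for y in (-.02,.02)]
k=ov("wrist",pts,"w12.png"); print(proj(k,np.array(pts))*1.5)
i,k=cam("scene"); crop(i,340,240,100,80,7,"s12.png")
o=env.get_obs(); print(o["tool_pos"],o["tool_rot"],o["grip_width"])
rows([([.6408,.4403,.165],Rt(83.4))],8.7)
E
```

```text
[[343.53458491 245.9057448 ]
 [428.55472875 245.89154268]
 [345.93885257 357.42669077]
 [426.33998991 357.44134889]]
[0.6399489  0.43969817 0.17377824] [-1.79823864e+02 -1.36064712e-01  1.73382246e+02] 0.08665116183738035
[[8.7, -0.01, 0, 0.02, 0, 0, 0.112], [8.7, 0, 0.01, 0.02, -0.001, 0, 0.112], [8.7, 0, 0.01, 0.02, 0, 0, 0.113], [8.7, -0.01, 0, 0.02, 0, 0, 0.112], [8.7, 0, 0.01, 0.02, 0, 0, 0.112]]
[[8.7, 0, 0.01, 0.02, -0.001, 0, 0.112], [8.7, 0, 0.01, 0.02, 0, 0, 0.112], [8.7, -0.01, 0, 0.02, 0, 0, 0.112], [8.7, 0, 0.01, 0.02, -0.001, 0, 0.113], [8.7, 0.01, 0.01, 0.02, 0, 0, 0.112]]
[[8.7, 0, 0, 0.02, 0, 0, 0.112], [8.7, 0, 0.01, 0.02, 0, 0, 0.112], [8.7, 0.01, 0.01, 0.02, -0.001, 0.001, 0.112], [8.7, 0, 0, 0.02, 0, 0, 0.112]]
```

View pics/w12.png

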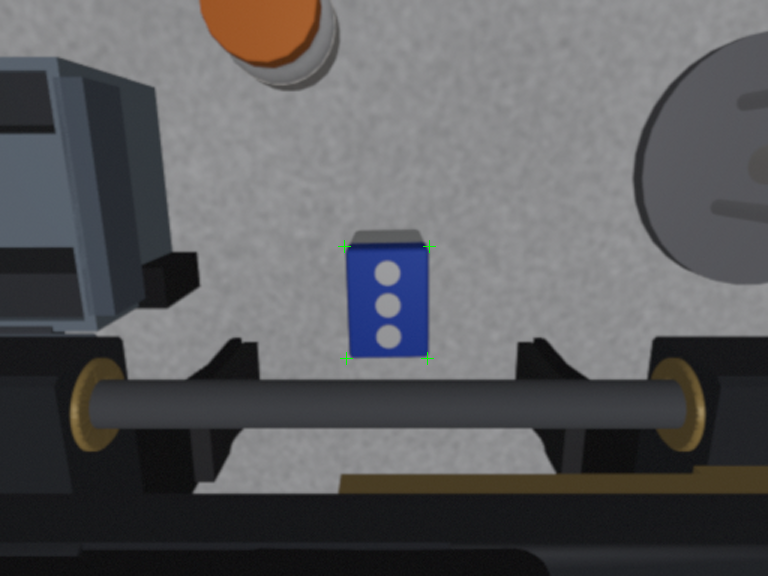

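View pics/s12.png

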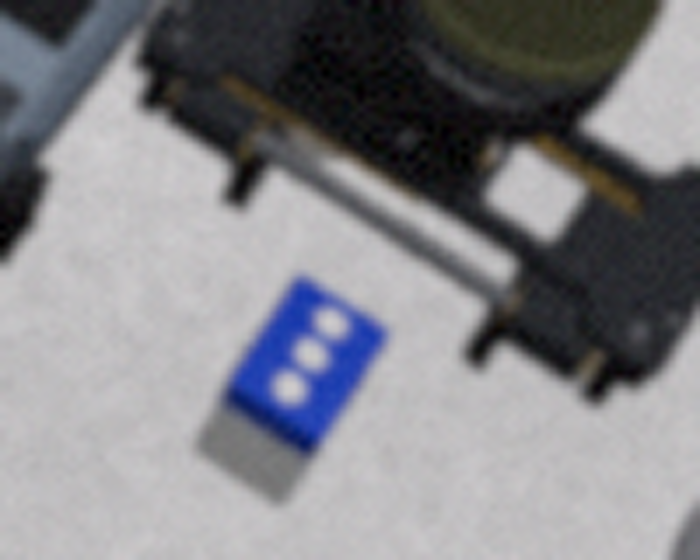

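move_arm(steps=[[8.7, 0, 0, 0, 0, 0, 0.112], [8.7, 0, 0, 0, 0, 0, 0.112], [8.7, 0, 0, 0, 0, 0, 0.112], [8.7, 0, 0, 0, 0, 0, 0.112], [8.7, 0, 0, 0, 0, 0, 0.112]])

```text
time_s: 19.38
tool_pos: [0.6401, 0.4398, 0.1737]
tool_rot: [-179.8, -0.0, 141.0]
force: [-0.3, -0.1, 0.0]
grip_width: 0.0874
```

move_arm(steps=[[8.7, 0, 0, 0, 0, 0, 0.112], [8.7, 0, 0, 0, 0, 0, 0.112], [8.7, 0, 0, 0, 0, 0, 0.112], [8.7, 0, 0, 0, 0, 0, 0.112], [8.7, 0, 0, 0, 0, 0, 0.112]])

```text
time_s: 19.8
tool_pos: [0.6401, 0.4398, 0.1738]
tool_rot: [-179.8, 0.1, 108.9]
force: [-0.1, -0.6, -0.0]
grip_width: 0.0864
```

move_arm(steps=[[8.7, 0, 0, 0, 0, 0, 0.112], [8.7, 0, 0, 0, 0, 0, 0.113], [8.7, 0, 0, 0, 0, 0, 0.113], [8.7, 0, 0, 0, 0, 0, 0.113]])

```text
time_s: 20.13
tool_pos: [0.6401, 0.4398, 0.1738]
tool_rot: [-179.9, 0.2, 83.0]
force: [-0.9, -0.2, -0.0]
grip_width: 0.0871
```

move_arm(steps=[[8.7, 0, 0, 0, 0, 0, 0], [8.7, 0, 0, 0, 0, 0, 0], [8.7, 0, 0, 0, 0, 0, 0], [8.7, 0, 0, 0, 0, 0, 0], [8.7, 0, 0, 0, 0, 0, 0]])

```text
time_s: 20.55
tool_pos: [0.6407, 0.4402, 0.1756]
tool_rot: [-180.0, 0.1, 83.4]
force: [0.3, -0.1, 0.4]
grip_width: 0.0874
```

```bash
python3 - <<'E'
from ov import *
B=frame(.6408,.4403,-6.6)
pts=[W(B,(x,y,.07)) for x in(-.028,.028) for y in (-.02,.02)]
k=ov("wrist",pts,"w13.png")
o=env.get_obs(); print(o["tool_pos"],o["tool_rot"],o["grip_width"])
rows([([.6408,.4403,.125],Rt(83.4)),([.6408,.4403,.052],Rt(83.4))],8.7,vmax=.025)
E
```

```text
[0.64075707 0.44023645 0.17577086] [-1.79993517e+02  4.47334974e-02  8.34153584e+01] 0.08690020347221239
[[8.7, 0.01, 0, 2.24, 0, 0, 0], [8.7, 0, 0, 2.24, 0, 0.001, 0], [8.7, 0, 0, 2.43, 0, 0, 0], [8.7, 0, 0, 2.43, 0, 0, 0], [8.7, 0, 0, 2.44, 0, 0, 0]]
```

View pics/w13.png

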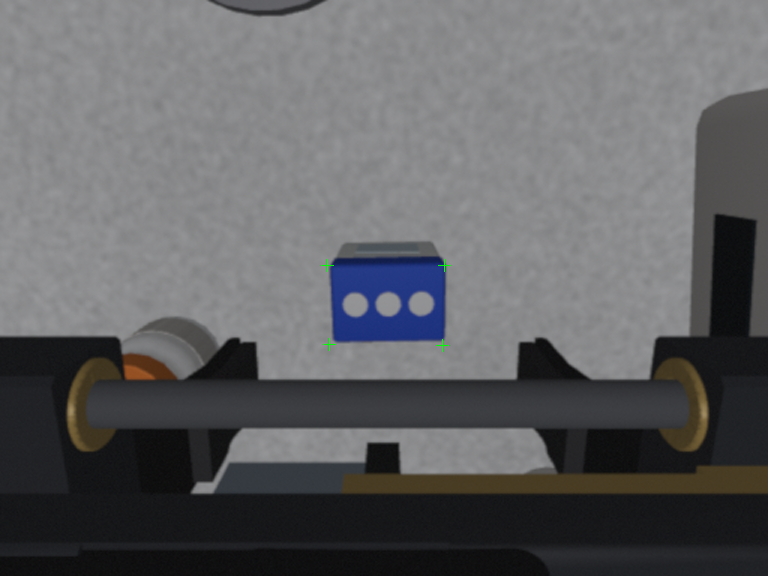

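move_arm(steps=[[8.7, 0.1, 0, 2.2, 0, 0, 0], [8.7, 0, 0, 2.2, 0, 0, 0], [8.7, 0, 0, 2.2, 0, 0, 0], [8.7, 0, 0, 2.2, 0, 0, 0], [8.7, 0, 0, 1.6, 0, 0, 0]])

```text
time_s: 21.02
tool_pos: [0.6401, 0.4406, 0.0695]
tool_rot: [-179.9, 0.1, 83.4]
force: [-0.1, -0.3, -0.0]
grip_width: 0.0868
```

move_arm(steps=[[8.7, 0, 0, 1, 0, 0, 0], [8.7, 0, 0, 0.6, 0, 0, 0], [8.7, 0, 0, 0, 0, 0, 0], [8.7, 0, 0, 0, 0, 0, 0], [8.7, 0, 0, 0, 0, 0, 0]])

```text
time_s: 21.43
tool_pos: [0.6417, 0.4418, 0.0576]
tool_rot: [179.9, -0.1, 83.4]
force: [0.7, 0.3, 0.3]
grip_width: 0.0872
```

move_arm(steps=[[8.7, 0, 0, 0, 0, 0, 0], [8.7, 0, 0, 0, 0, 0, 0], [8.7, 0, 0, 0, 0, 0, 0]])

```text
time_s: 21.68
tool_pos: [0.6412, 0.4415, 0.0567]
tool_rot: [179.9, -0.0, 83.4]
force: [-0.5, -0.7, -1.4]
grip_width: 0.0868
```

move_arm(steps=[[6.2, 0, 0, 0, 0, 0, 0], [6.2, 0, 0, 0, 0, 0, 0], [6.2, 0, 0, 0, 0, 0, 0], [5, 0, 0, 0, 0, 0, 0], [5, 0, 0, 0, 0, 0, 0]], force=20)

```text
time_s: 22.1
tool_pos: [0.6409, 0.4412, 0.0558]
tool_rot: [-180.0, 0.0, 83.4]
force: [-0.3, 0.1, 0.2]
grip_width: 0.0614
```

move_arm(steps=[[5, 0, 0, 0, 0, 0, 0], [5, 0, 0, 0, 0, 0, 0], [5, 0, 0, 0, 0, 0, 0]])

```text
time_s: 22.35
tool_pos: [0.6409, 0.4412, 0.0558]
tool_rot: [180.0, 0.0, 83.4]
force: [1.2, -0.0, -0.2]
grip_width: 0.0558
```

move_arm(steps=[[5, 0, 0, -0.3, 0, 0, 0], [5, 0, 0, -0.8, 0, 0, 0], [5, 0, 0, -1.5, 0, 0, 0], [5, 0, 0, -2.4, 0, 0, 0], [5, 0, 0, -3, 0, 0, 0]])

```text
time_s: 22.77
tool_pos: [0.6398, 0.4406, 0.1355]
tool_rot: [-179.8, 0.2, 83.4]
force: [0.1, 0.1, -2.7]
grip_width: 0.056
```

move_arm(steps=[[5, 0, 0, -3, 0, 0, 0], [5, 0, 0, -3, 0, 0, 0], [5, 0, 0, -3, 0, 0, 0], [5, 0, 0, -3, 0, 0, 0], [5, 0, 0, -3, 0, 0, 0]])

```text
time_s: 23.18
tool_pos: [0.6407, 0.4412, 0.2894]
tool_rot: [179.9, -0.0, 83.4]
force: [-0.1, 0.9, -2.4]
grip_width: 0.0557
```

move_arm(steps=[[5, 0, 0, -3, 0, 0, 0], [5, 0, 0, -3, 0, 0, 0], [5, 0, 0, -2, 0, 0, 0], [5, 0, 0, 0, 0, 0, 0], [5, 0, 0, 0, 0, 0, 0]])

```text
time_s: 23.6
tool_pos: [0.6411, 0.4416, 0.3682]
tool_rot: [179.8, -0.1, 83.4]
force: [-0.1, 0.1, -2.4]
grip_width: 0.0559
```

```bash
python3 - <<'E'
from ov import *
ov("wrist",[],"w14.png")
o=env.get_obs(); print(o["tool_pos"],o["tool_rot"],o["grip_width"],o["force"],o["qpos"].round())
rows([([.5968,-.1913,.33],Rt(113.4))],5,cyl=True,vmax=.032)
E
```

```text
[0.64069492 0.44132323 0.36555646] [-1.79994079e+02  5.15971651e-02  8.33625094e+01] 0.05610875475650207 [ 0.13061399 -0.87087115 -2.93320508] [-39.  35.   4.  46.  -3.  99. -42.]
[[5.0, -2.78, 1.48, 0.13, 0, 0, -0.023], [5.0, -2.84, 1.28, 0.13, 0, 0, -0.023], [5.0, -2.9, 1.09, 0.13, 0, 0, -0.022], [5.0, -2.93, 0.9, 0.13, 0, 0, -0.023], [5.0, -2.97, 0.69, 0.13, 0, 0, -0.023]]
[[5.0, -2.97, 0.51, 0.14, 0, 0, -0.023], [5.0, -2.98, 0.3, 0.13, 0, 0, -0.023], [5.0, -2.96, 0.11, 0.13, 0, 0, -0.022], [5.0, -2.94, -0.07, 0.13, 0, 0, -0.023], [5.0, -2.91, -0.27, 0.13, 0, 0, -0.023]]
[[5.0, -2.85, -0.44, 0.13, 0, 0, -0.023], [5.0, -2.8, -0.63, 0.13, 0, 0, -0.023], [5.0, -2.73, -0.8, 0.13, 0, 0, -0.022], [5.0, -2.64, -0.96, 0.13, 0, 0, -0.023], [5.0, -2.55, -1.12, 0.14, 0, 0.001, -0.023]]
[[5.0, -2.46, -1.28, 0.12, 0, 0, -0.023], [5.0, -2.34, -1.41, 0.13, 0, 0, -0.022], [5.0, -2.23, -1.55, 0.13, 0, 0, -0.023], [5.0, -2.1, -1.68, 0.13, 0, 0, -0.023], [5.0, -1.97, -1.79, 0.13, 0, 0, -0.023]]
[[5.0, -1.83, -1.9, 0.13, 0, 0, -0.023], [5.0, -1.69, -1.99, 0.13, 0, 0, -0.022], [5.0, -1.54, -2.08, 0.12, 0, 0, -0.023]]
```

View pics/w14.png

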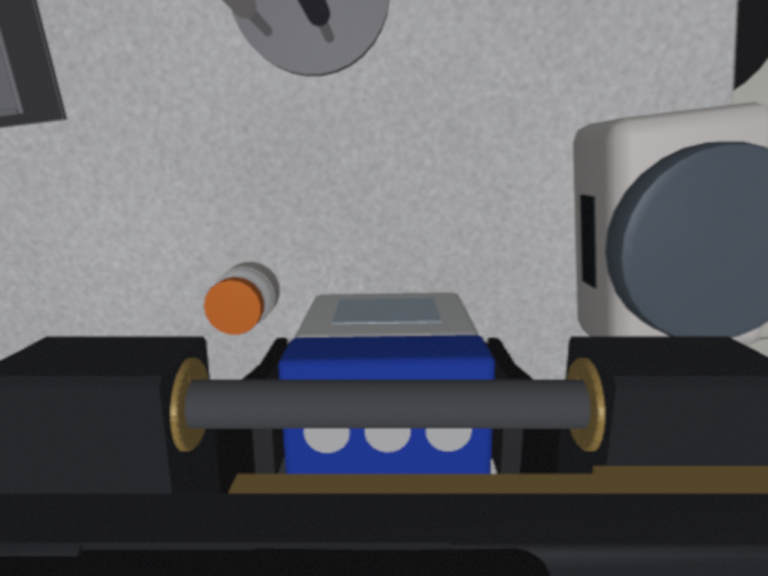

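move_arm(steps=[[5, -2.78, 1.48, 0, 0, 0, -0.023], [5, -2.84, 1.28, 0, 0, 0, -0.023], [5, -2.9, 1.09, 0, 0, 0, -0.022], [5, -2.93, 0.9, 0, 0, 0, -0.023], [5, -2.97, 0.69, 0, 0, 0, -0.023]])

```text
time_s: 24.07
tool_pos: [0.6847, 0.2916, 0.3626]
tool_rot: [-179.7, 0.2, 90.0]
force: [0.7, -0.1, -1.0]
grip_width: 0.0559
```

move_arm(steps=[[5, -2.97, 0.51, 0, 0, 0, -0.023], [5, -2.98, 0.3, 0, 0, 0, -0.023], [5, -2.96, 0.11, 0, 0, 0, -0.022], [5, -2.94, -0.07, 0, 0, 0, -0.023], [5, -2.91, -0.27, 0, 0, 0, -0.023]])

```text
time_s: 24.48
tool_pos: [0.6964, 0.144, 0.3628]
tool_rot: [-179.7, 0.1, 96.5]
force: [0.5, -0.4, -2.5]
grip_width: 0.0559
```

move_arm(steps=[[5, -2.85, -0.44, 0.1, 0, 0, -0.023], [5, -2.8, -0.63, 0.1, 0, 0, -0.023], [5, -2.73, -0.8, 0.1, 0, 0, -0.022], [5, -2.64, -0.96, 0.1, 0, 0, -0.023], [5, -2.55, -1.12, 0.1, 0, 0, -0.023]])

```text
time_s: 24.9
tool_pos: [0.6782, 0.0037, 0.358]
tool_rot: [-179.7, -0.0, 103.0]
force: [0.0, -0.0, -1.9]
grip_width: 0.056
```

move_arm(steps=[[5, -2.46, -1.28, 0.1, 0, 0, -0.023], [5, -2.34, -1.41, 0.1, 0, 0, -0.022], [5, -2.23, -1.55, 0.1, 0, 0, -0.023], [5, -2.1, -1.68, 0.1, 0, 0, -0.023], [5, -1.97, -1.79, 0.1, 0, 0, -0.023]])

```text
time_s: 25.32
tool_pos: [0.6332, -0.1238, 0.3532]
tool_rot: [-179.7, -0.1, 109.5]
force: [0.3, -0.2, -2.3]
grip_width: 0.0557
```

move_arm(steps=[[5, -1.83, -1.9, 0.1, 0, 0, -0.023], [5, -1.69, -1.99, 0, 0, 0, -0.022], [5, -1.54, -2.08, 0, 0, 0, -0.023], [5, 0, 0, 0, 0, 0, 0], [5, 0, 0, 0, 0, 0, 0]])

```text
time_s: 25.73
tool_pos: [0.5949, -0.1932, 0.3532]
tool_rot: [-179.8, -0.1, 113.1]
force: [-0.1, 0.6, -1.8]
grip_width: 0.056
```

move_arm(steps=[[5, 0, 0, 0, 0, 0, 0], [5, 0, 0, 0, 0, 0, 0], [5, 0, 0, 0, 0, 0, 0]])

```text
time_s: 25.98
tool_pos: [0.5974, -0.1894, 0.3544]
tool_rot: [-179.9, -0.0, 113.5]
force: [0.2, -0.8, -1.2]
grip_width: 0.0557
```

```bash
python3 - <<'E'
from ov import *
Rr=lambda *p:W(READ,p)
pts=[Rr(x,y,.097) for x in(-.033,.033) for y in (-.035,-.023,.023,.079)]+[Rr(x,y,.015) for x in(-.06,.06) for y in (-.047,.083)]
ov("wrist",pts,"w15.png"); ov("scene",pts,"s15.png")
o=env.get_obs(); print(o["tool_pos"],o["tool_rot"],o["grip_width"],o["force"],o["qpos"].round())
E
```

```text
[ 0.5973862  -0.18996535  0.35487519] [-1.79960288e+02  7.76762192e-03  1.13492255e+02] 0.055757192512353934 [-0.12754436 -0.29653476 -2.60594893] [ 6. 14. 12. 77. -3. 89. 41.]
```

View pics/w15.png

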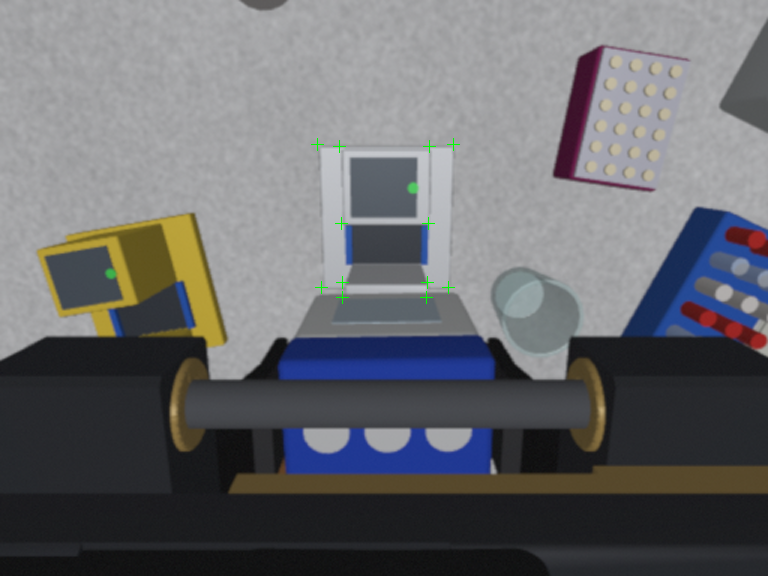

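View pics/s15.png

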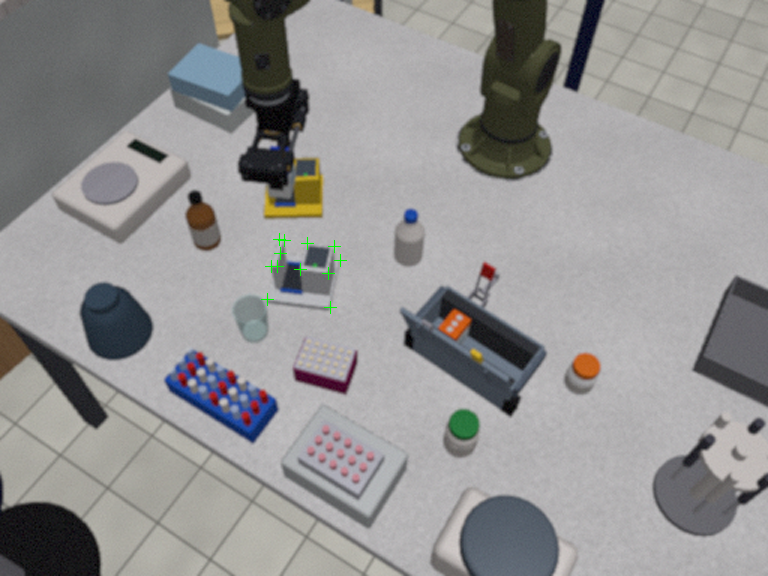

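```bash
python3 - <<'E'
from ov import *
i,k=cam("wrist"); crop(i,205,90,105,115,7,"w16.png")
Rr=lambda *p:W(READ,p)
pts=np.array([Rr(x,y,.097) for x in(-.033,.033) for y in (-.035,-.023,.023,.079)]+[Rr(x,y,.015) for x in(-.06,.06) for y in (-.047,.083)])
print(((proj(k,pts)-[205,90]+.5)*7).round(0))
E
```

```text
[[165. 754.]
 [164. 684.]
 [158. 409.]
 [151.  51.]
 [557. 754.]
 [558. 685.]
 [564. 409.]
 [572.  51.]
 [ 67. 707.]
 [ 47.  39.]
 [660. 708.]
 [681.  40.]]
```

View pics/w16.png

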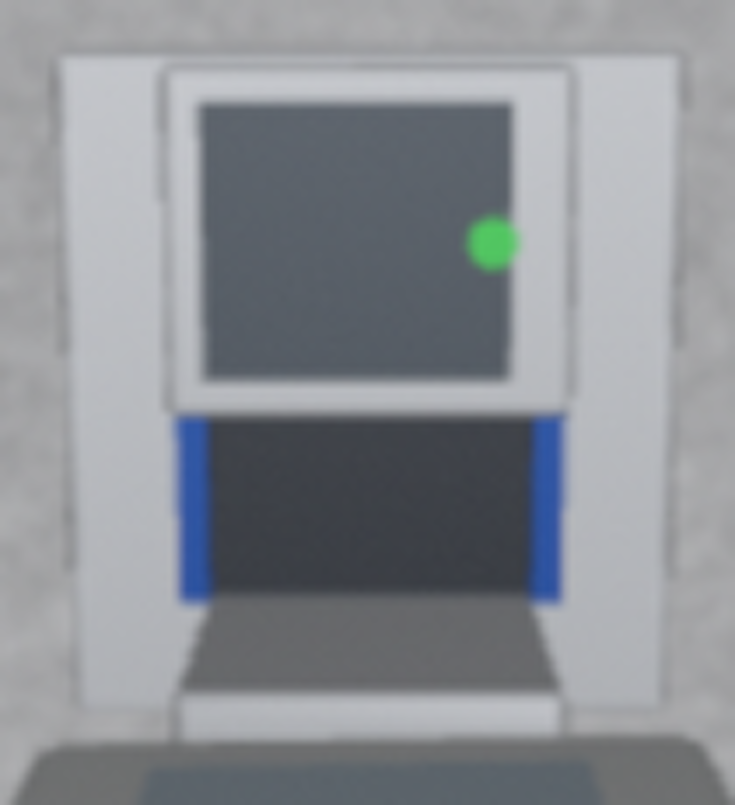

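move_arm(steps=[[5, 0, 0, 1.5, 0, 0, 0], [5, 0, 0, 2.8, 0, 0, 0], [5, 0, 0, 2.8, 0, 0, 0], [5, 0, 0, 2.8, 0, 0, 0], [5, 0, 0, 2.8, 0, 0, 0]])

```text
time_s: 26.55
tool_pos: [0.5971, -0.1908, 0.2272]
tool_rot: [180.0, 0.1, 113.4]
force: [0.5, -0.6, -1.3]
grip_width: 0.0555
```

move_arm(steps=[[5, 0, 0, 2.2, 0, 0, 0], [5, 0, 0, 1.5, 0, 0, 0], [5, 0, 0, 0.8, 0, 0, 0], [5, 0, 0, 0, 0, 0, 0], [5, 0, 0, 0, 0, 0, 0]])

```text
time_s: 26.97
tool_pos: [0.5973, -0.1912, 0.1838]
tool_rot: [-180.0, 0.1, 113.4]
force: [-0.4, -0.1, -2.1]
grip_width: 0.0559
```

move_arm(steps=[[5, 0, 0, 0, 0, 0, 0], [5, 0, 0, 0, 0, 0, 0], [5, 0, 0, 0, 0, 0, 0], [5, 0, 0, 0, 0, 0, 0], [5, 0, 0, 0, 0, 0, 0]])

```text
time_s: 27.38
tool_pos: [0.5972, -0.1913, 0.1839]
tool_rot: [180.0, 0.1, 113.4]
force: [-0.0, -0.4, -2.1]
grip_width: 0.0556
```

```bash
python3 - <<'E'
from ov import *
o=env.get_obs(); print(o["tool_pos"],o["tool_rot"],o["grip_width"],o["force"])
i,k=cam("wrist"); crop(i,150,90,220,170,3.6,"w17.png")
i,k=cam("scene"); crop(i,150,120,110,90,7,"s17.png")
i,k=cam("top"); crop(i,270,140,110,90,7,"t17.png")
E
```

```text
[ 0.59718308 -0.19134754  0.18387991] [1.79977627e+02 6.72994787e-02 1.13386422e+02] 0.055618810850617977 [-0.00269927 -0.38842543 -2.11221994]
```

View pics/w17.png

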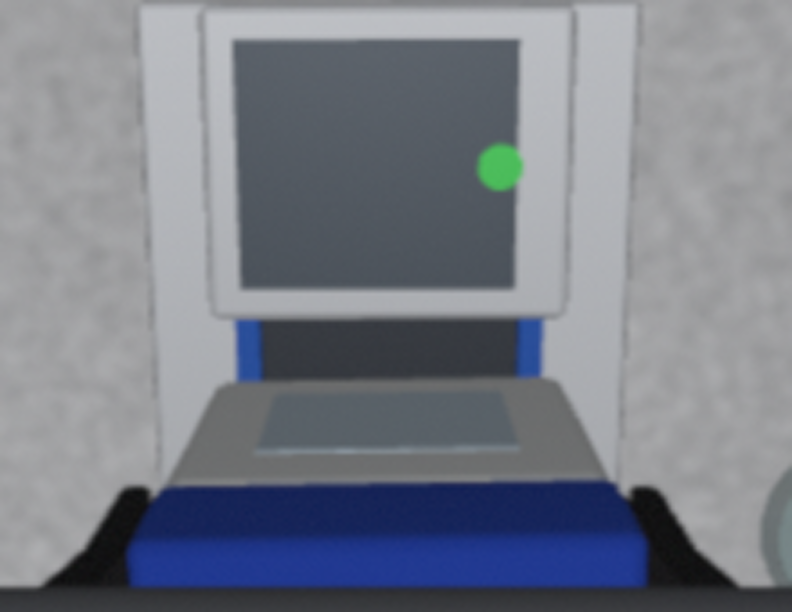

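View pics/s17.png

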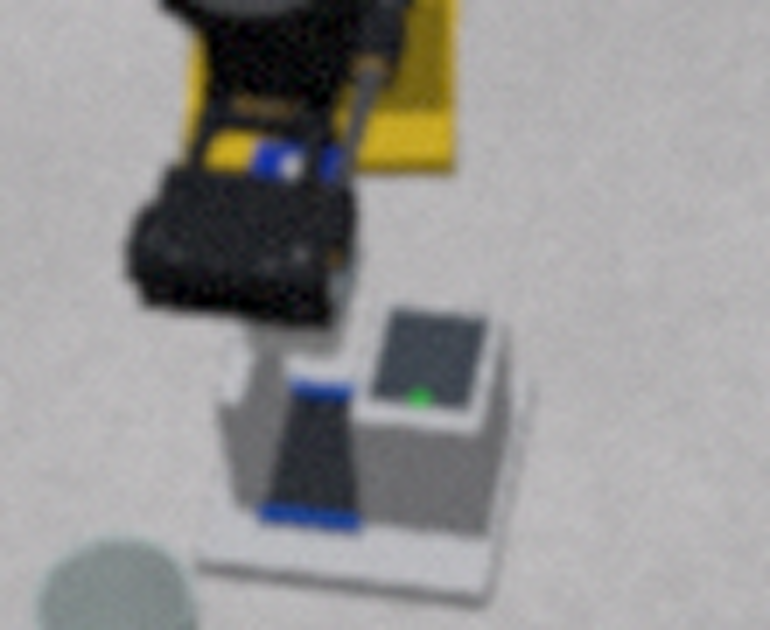

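```bash
python3 - <<'E'
from ov import *
i,k=cam("wrist"); p,r=cur(); print(p,r.as_euler("xyz",degrees=True))
f=lambda P:((proj(k,P)-[150,90]+.5)*3.6).round(1).tolist()
for e in (-.002,0,.002):
    print("cart bottom edge",e,[f(p+r.apply([.02+e,y,.0558])) for y in(-.028,.028)],"top edge",[f(p+r.apply([.02+e,y,-.0142])) for y in(-.028,.028)])
RD=frame(.5975,-.1910,23.4)
for nm,pt in {"thick in L":(-.033,.023,.097),"thick in R":(.033,.023,.097),"thick out L":(-.033,.079,.097),"thick out R":(.033,.079,.097),"base L":(-.06,.083,.015),"base R":(.06,.083,.015),"baseLb":(-.06,-.01,.015),"baseRb":(.06,-.01,.015),"lip in L":(-.032,.023,.021),"lip in R":(.032,.023,.021)}.items(): print(nm,f(W(RD,pt)))
E
```

```text
[ 0.59692596 -0.19130397  0.18335777] [-1.79980152e+02  3.89275629e-02  1.13384905e+02]
cart bottom edge -0.002 [[[207.3, 385.3]], [[558.0, 385.2]]] top edge [[[112.6, 554.6]], [[645.1, 554.5]]]
cart bottom edge 0 [[[206.8, 373.1]], [[558.5, 373.1]]] top edge [[[111.5, 536.8]], [[646.0, 536.7]]]
cart bottom edge 0.002 [[[206.4, 360.9]], [[558.9, 360.9]]] top edge [[[110.4, 518.8]], [[647.0, 518.8]]]
thick in L [[206.4, 315.6]]
thick in R [[568.2, 315.5]]
thick out L [[194.1, -5.5]]
thick out R [[579.9, -5.6]]
base L [[131.7, -6.1]]
base R [[644.2, -6.2]]
baseLb [[151.0, 378.6]]
baseRb [[625.5, 378.4]]
lip in L [[255.6, 252.5]]
lip in R [[520.5, 252.4]]
```

move_arm(steps=[[5, 0, -0.07, 1, 0, 0, 0], [5, 0, 0, 1, 0, 0, 0], [5, 0, 0, 1, 0, 0, 0], [5, 0, 0, 0.8, 0, 0, 0], [5, 0, 0, 0, 0, 0, 0]])

```text
time_s: 28.0
tool_pos: [0.5945, -0.1911, 0.142]
tool_rot: [-179.7, -0.1, 113.4]
force: [-0.9, -0.1, -0.7]
grip_width: 0.0558
```

move_arm(steps=[[5, 0, 0, 0, 0, 0, 0], [5, 0, 0, 0, 0, 0, 0]])

```text
time_s: 28.17
tool_pos: [0.5965, -0.1917, 0.1454]
tool_rot: [-180.0, 0.0, 113.4]
force: [-0.1, -0.9, -1.8]
grip_width: 0.0558
```

```bash
python3 - <<'E'
from ov import *
o=env.get_obs(); print(o["tool_pos"],o["tool_rot"],o["grip_width"],o["force"])
i,k=cam("wrist"); crop(i,150,90,220,170,3.6,"w18.png")
E
```

```text
[ 0.59645865 -0.19165989  0.14535944] [-1.79985365e+02  4.53460228e-02  1.13384974e+02] 0.055800228705526256 [-0.13616541 -0.89970712 -1.77123872]
```

View pics/w18.png

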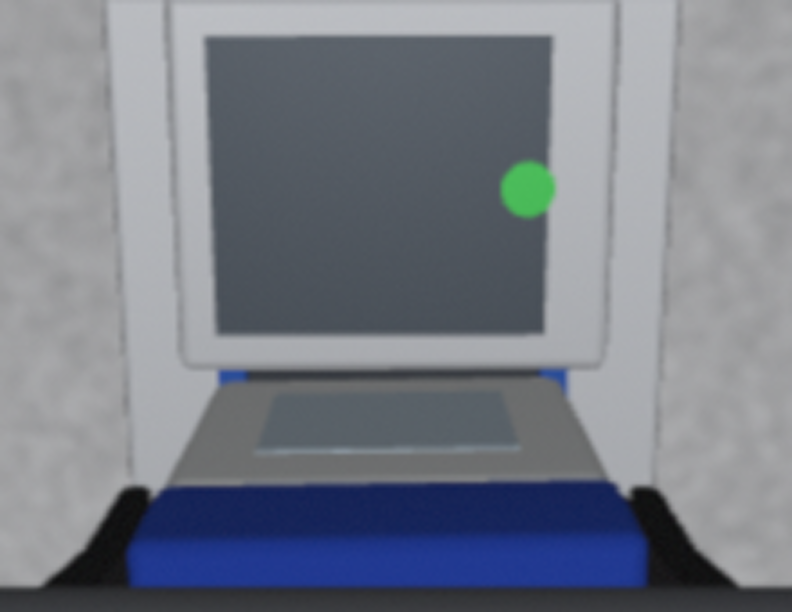

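move_arm(steps=[[5, 0, 0, 0.3, 0, 0, 0], [5, 0, 0, 0.5, 0, 0, 0], [5, 0, 0, 0.5, 0, 0, 0], [5, 0, 0, 0.5, 0, 0, 0], [5, 0, 0, 0.5, 0, 0, 0]])

```text
time_s: 28.63
tool_pos: [0.5961, -0.1915, 0.1216]
tool_rot: [-180.0, 0.0, 113.4]
force: [0.6, 0.8, -2.8]
grip_width: 0.0557
```

move_arm(steps=[[5, 0, 0, 0.5, 0, 0, 0], [5, 0, 0, 0.5, 0, 0, 0], [5, 0, 0, 0.5, 0, 0, 0], [5, 0, 0, 0.5, 0, 0, 0], [5, 0, 0, 0.5, 0, 0, 0]])

```text
time_s: 29.05
tool_pos: [0.5963, -0.1916, 0.0968]
tool_rot: [-180.0, 0.0, 113.4]
force: [-0.6, -0.7, -1.6]
grip_width: 0.0561
```

move_arm(steps=[[5, 0, 0, 0.5, 0, 0, 0], [5, 0, 0, 0.4, 0, 0, 0], [5, 0, 0, 0.3, 0, 0, 0], [5, 0, 0, 0, 0, 0, 0], [5, 0, 0, 0, 0, 0, 0]])

```text
time_s: 29.47
tool_pos: [0.5962, -0.1916, 0.0852]
tool_rot: [-180.0, 0.0, 113.4]
force: [-0.7, 0.9, -2.3]
grip_width: 0.056
```

move_arm(steps=[[5, 0, 0, 0, 0, 0, 0], [5, 0, 0, 0, 0, 0, 0], [5, 0, 0, 0, 0, 0, 0]])

```text
time_s: 29.72
tool_pos: [0.5965, -0.1917, 0.0857]
tool_rot: [180.0, 0.1, 113.4]
force: [0.7, -0.1, -1.6]
grip_width: 0.0558
```

move_arm(steps=[[5, 0, 0, 0.3, 0, 0, 0], [5, 0, 0, 0.4, 0, 0, 0], [5, 0, 0, 0.4, 0, 0, 0], [5, 0, 0, 0.2, 0, 0, 0], [5, 0, 0, 0, 0, 0, 0]])

```text
time_s: 30.13
tool_pos: [0.5956, -0.1915, 0.0712]
tool_rot: [-179.9, -0.0, 113.4]
force: [-0.3, 0.2, -1.4]
grip_width: 0.0558
```

move_arm(steps=[[5, 0, 0, 0.1, 0, 0, 0], [5, 0, 0, 0, 0, 0, 0], [5, 0, 0, 0, 0, 0, 0]])

```text
time_s: 30.38
tool_pos: [0.5964, -0.1917, 0.0714]
tool_rot: [-180.0, 0.0, 113.4]
force: [0.0, 1.1, -1.9]
grip_width: 0.0562
```

move_arm(steps=[[5, 0, 0, 0.1, 0, 0, 0], [5, 0, 0, 0, 0, 0, 0], [5, 0, 0, 0, 0, 0, 0]])

```text
time_s: 30.63
tool_pos: [0.5966, -0.1917, 0.0707]
tool_rot: [180.0, 0.1, 113.4]
force: [0.4, 0.1, 0.6]
grip_width: 0.0558
```

move_arm(steps=[[5, 0, 0, 0.1, 0, 0, 0], [5, 0, 0, 0, 0, 0, 0], [5, 0, 0, 0, 0, 0, 0]])

```text
time_s: 30.88
tool_pos: [0.5966, -0.1917, 0.0707]
tool_rot: [180.0, 0.1, 113.4]
force: [-2.0, 1.6, 5.2]
grip_width: 0.0558
```

move_arm(steps=[[6.5, 0, 0, 0, 0, 0, 0], [7.5, 0, 0, 0, 0, 0, 0], [7.5, 0, 0, 0, 0, 0, 0], [7.5, 0, 0, 0, 0, 0, 0], [7.5, 0, 0, 0, 0, 0, 0]])

```text
time_s: 31.3
tool_pos: [0.5962, -0.1916, 0.0691]
tool_rot: [-180.0, 0.0, 113.4]
force: [-0.4, -0.0, 0.1]
grip_width: 0.0741
```

move_arm(steps=[[7.5, 0, 0, -0.8, 0, 0, 0], [7.5, 0, 0, -2, 0, 0, 0], [7.5, 0, 0, -3, 0, 0, 0], [7.5, 0, 0, -4, 0, 0, 0], [7.5, 0, 0, -4, 0, 0, 0]])

```text
time_s: 31.72
tool_pos: [0.5955, -0.1914, 0.2086]
tool_rot: [-179.9, -0.0, 113.4]
force: [1.4, -0.2, -0.0]
grip_width: 0.0752
```

move_arm(steps=[[7.5, 0, 0, -4, 0, 0, 0], [7.5, 0, 0, -4, 0, 0, 0], [7.5, 0, 0, -2, 0, 0, 0], [7.5, 0, 0, 0, 0, 0, 0], [7.5, 0, 0, 0, 0, 0, 0]])

```text
time_s: 32.13
tool_pos: [0.5969, -0.1918, 0.3096]
tool_rot: [179.8, 0.2, 113.4]
force: [-0.0, 0.2, 0.4]
grip_width: 0.075
```

```bash
python3 - <<'E'
from ov import *
RD=frame(.5975,-.1910,23.4)
pts=[W(RD,(x,y,.085)) for x in(-.028,.028) for y in (-.02,.02)]
ov("wrist",pts,"w20.png")
i,k=cam("scene"); crop(i,160,130,110,90,7,"s20.png"); ov("scene",[],"s20f.png")
o=env.get_obs(); print(o["tool_pos"],o["tool_rot"],o["time_s"])
E
```

```text
[ 0.59555905 -0.19118596  0.30564049] [-1.79847418e+02 -6.59540651e-02  1.13387926e+02] 32.2833
```

View pics/w20.png

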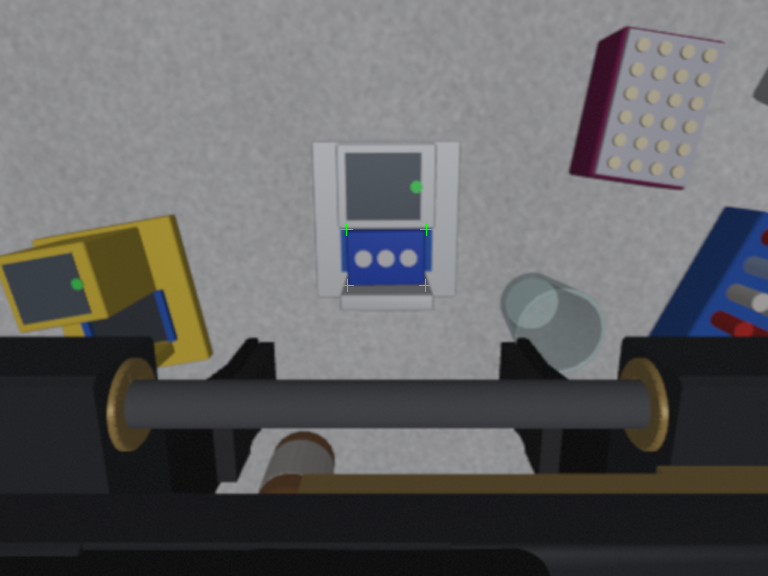

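View pics/s20.png

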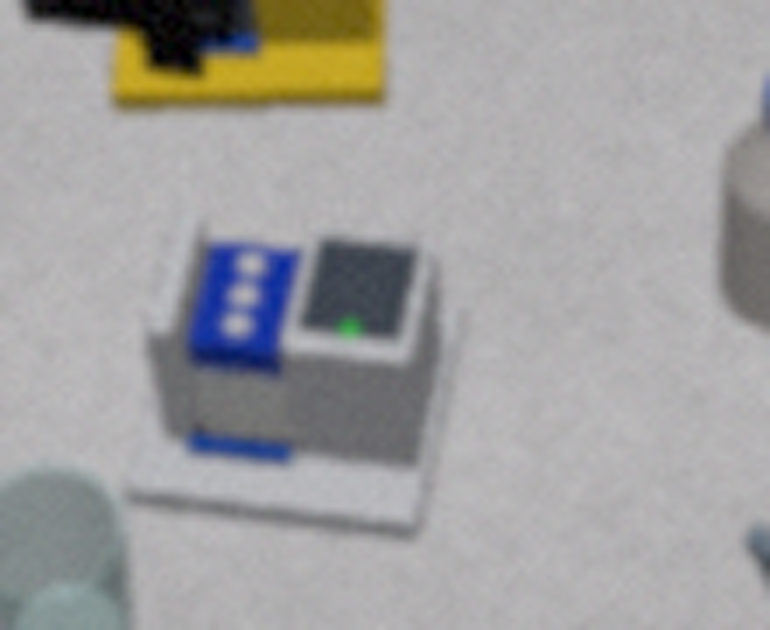

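View pics/s20f.png

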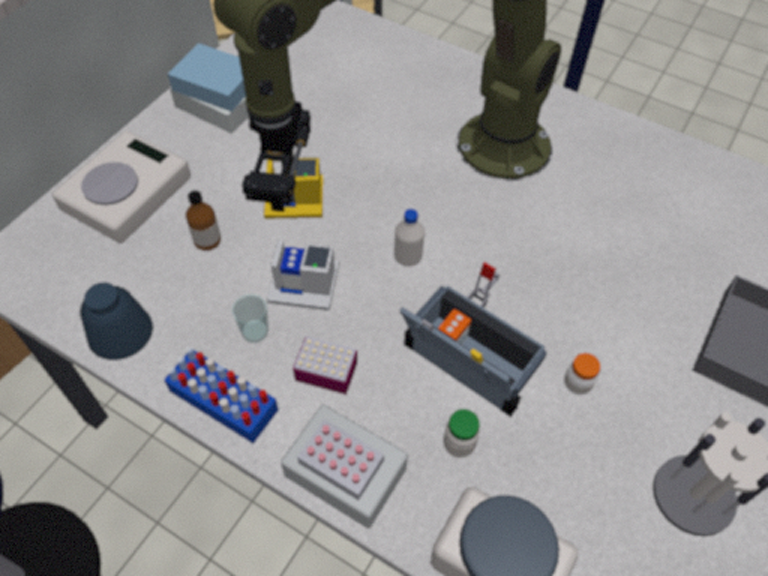

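The cartridge is seated level between the lips and cheeks. The lid is open, the orange cartridge is still in the case, and nothing else has moved. The arm is clear, so I'm handing in.

move_arm(steps=[[7.5, 0, 0, 0, 0, 0, 0], [7.5, 0, 0, 0, 0, 0, 0], [7.5, 0, 0, 0, 0, 0, 0]])

```text
time_s: 32.53
tool_pos: [0.596, -0.1914, 0.3063]
tool_rot: [-179.9, -0.0, 113.4]
force: [-0.5, 0.1, 0.0]
grip_width: 0.0752
```

```bash
python3 -c "
from cell import job
print(job.sign_off())"
```

```text
the job is handed in; nothing more can be done
None
```

The whole job was carried out and handed in at about 32.5 s. The hand-in reports no verdict, so what follows rests on my own checks.

**What I did:**
- I pinched the red lever and swung it to about 1.85 rad; the hook came off the lid.
- I gripped the lid's yellow tab with the tool tilted about 48° so the gripper's body cleared the raised lever. I then carried the lid to about 1.84 rad and let go; it stayed open.
- I lifted the blue cartridge out by its long sides and stood it on clear bench to the left of the case, at about (0.641, 0.440). After letting go I took it again by its ends and lowered it into the reader.

**Last checks:**
- **Seating:** the cartridge met the floor with its underside at about 15 mm, as expected. In the final wrist and scene pictures it stands level between the cheeks and inside both lips. It is centred within about 1–2 mm by my fit, and the camera calibration is only good to about 2 mm.
- **Rest of the scene:** the lid is open, the orange cartridge is in the case, the bystanders look unmoved, and the arm is clear with about zero force.

**What did not go to plan:**
- My first approach to the lid tab ran into a joint limit, so I came down on it from above instead.
- The wrist picture of the reader came out about 2% smaller than my model, and the cartridge looked about 1 mm off along the channel; I shifted it 0.7 mm before lowering.

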